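Read the glaze sample plates

TASK

Read the glaze sample plates in the bench reader: first press the read key (the middle one) until it latches and the broad standby key pops up. Then take the plates lying on the table one at a time, the one with the fewest tiles first and the one with the most last: slide each, tile end first, into the reader's dovetail until the catch clicks and let go of it, then press the catch's thumb pad, draw the plate out and lay it flat on the wooden ware board beside the others, not on top of them. When all are on the board, press the broad standby key down until it latches again, and do not knock the jars, cup or bowl about.

Things in the scene. Friction and masses are not known exactly. Their poses are not given: they have to be found in the camera images.
- plate_one: Loose aluminium plate with one glazed tile on top (None if absent in this run). 130 mm long (x), 78 wide (y, dovetail edges, widest at the underside), 10 thick, 0.15-0.3 kg. Origin: centre of the underside, z up, x towards its tile end, which enters the reader first. Tiles 20 x 34 x 6 mm at x=52, 28, 4, y=-8 mm. Ramped strike 8 mm high at x=5..29, y=19..31 mm, for the catch.
- plate_two: Loose aluminium plate with two glazed tiles on top (None if absent in this run). 130 mm long (x), 78 wide (y, dovetail edges, widest at the underside), 10 thick, 0.15-0.3 kg. Origin: centre of the underside, z up, x towards its tile end, which enters the reader first. Tiles 20 x 34 x 6 mm at x=52, 28, 4, y=-8 mm. Ramped strike 8 mm high at x=5..29, y=19..31 mm, for the catch.
- plate_three: Loose aluminium plate with three glazed tiles on top (None if absent in this run). 130 mm long (x), 78 wide (y, dovetail edges, widest at the underside), 10 thick, 0.15-0.3 kg. Origin: centre of the underside, z up, x towards its tile end, which enters the reader first. Tiles 20 x 34 x 6 mm at x=52, 28, 4, y=-8 mm. Ramped strike 8 mm high at x=5..29, y=19..31 mm, for the catch.
- plate_one_grip (a point): Grip of that plate: centre of the top edge of the dark steel rib, 36 mm long (x), 12 thick (y), standing from 10 to 42 mm above the plate's underside; it is 30 mm behind the plate's origin (x=-30, y=0, z=42). Axes as the plate's. Hold it with a finger either side in y, fingertips 2 mm or more clear of the plate's top.
- plate_two_grip (a point): Grip of that plate: centre of the top edge of the dark steel rib, 36 mm long (x), 12 thick (y), standing from 10 to 42 mm above the plate's underside; it is 30 mm behind the plate's origin (x=-30, y=0, z=42). Axes as the plate's. Hold it with a finger either side in y, fingertips 2 mm or more clear of the plate's top.
- plate_three_grip (a point): Grip of that plate: centre of the top edge of the dark steel rib, 36 mm long (x), 12 thick (y), standing from 10 to 42 mm above the plate's underside; it is 30 mm behind the plate's origin (x=-30, y=0, z=42). Axes as the plate's. Hold it with a finger either side in y, fingertips 2 mm or more clear of the plate's top.
- dock (a point): In the bench reader: where a plate's origin is once clicked home, in the plate's orientation: x = direction of insertion, z up; on the level bed, 12 mm above the table. Bed 110 mm wide, from x=-185 (end nearest the robot) to +100 mm. Inward-leaning dovetail rails (1.5 mm play each side) hold the plate's edges from x=-18 mm on; the hard stop lets a plate go to x=+6 mm.
- apron (a point): Open apron of the bed, 116 mm before the dock, same height and axes: a plate is set down here (its origin at this point), then slid along +x to the dock. Flared guide walls 9 mm high before the rails: about 99 mm apart 43 mm ahead of this point, 82 mm apart 98 mm ahead. Straight path, no other obstacle.
- head_top (a point): Centre of the top face of the reader's white head, 72 mm above the table; axes as the dock's. The head, 69 mm (x) by 130 mm (y), bridges the bed from 24 mm above it; it begins 28 mm beyond the dock. Three keys stand in a row along y on it. Behind it a spring ejector meets the plate 18 mm before home: 3 rising to 7 N; the catch adds to that, up to 15 N in all.
- catch_pad (a point): Top centre of the black thumb pad (30 x 28 mm) of the catch, a sprung steel rocker beside the left (+y) rail: at dock x=0, y=102 mm, about 43 mm above the table. Its arm crosses the rail at dock x=-6..+6 mm, to 25 mm above the bed. Press straight down. Axes as the dock's at rest.
- catch (a joint): Catch angle: 0 = tooth down (at rest, or locked behind a plate's strike; it clicks when the plate is pushed 1 mm or more past the dock); 0.16 = tooth clear; 0.34 = pad fully down (14 mm, about 6 N). Held past 0.16 it lets the ejector push the plate about 18 mm out; the tooth then rides on the strike (about 0.18) and the plate draws out along -x. An unclicked plate also comes back about 18 mm.
- key_read (a joint): Middle key of the row (read): 0 = up, about 0.0138 m = latched down, 0.016 = bottom. Must be pressed to 0.0145 or more (7 to 12 N) to latch. The keys are interlocked: pressing one pops up the one that was latched.
- key_rest (a joint): Broad key at the right-hand (-y) end of the row (standby): values as for key_read. It starts latched down.
- key_read_top (a point): Top centre of the read key (cap 40 mm along x, 24 along y); up, it is 18 mm above the head's top, 90 mm above the table. Axes as the dock's.
- key_rest_top (a point): Top centre of the broad standby key (cap 40 mm along x, 40 along y); up, 90 mm above the table, like the read key. The third key, at the left end, is not needed.
- board: Wooden ware board fixed on the table, 200 mm (x) by 330 mm (y), 14 mm thick. Origin: centre of its underside; z up. Three plates fit side by side, long way along x, at y = -105, 0, +105 mm.
- jar_a: Bystander: closed white glaze jar, 56 mm across, 65 mm high, 0.3 kg; origin at the centre of its base, z up.
- jar_b: Bystander: closed white glaze jar, 56 mm across, 65 mm high, 0.3 kg; origin at the centre of its base, z up.
- jar_c: Bystander: closed white glaze jar, 56 mm across, 65 mm high, 0.3 kg; origin at the centre of its base, z up.
- mug: Bystander: white cup, 72 mm across, 80 mm high; origin at the centre of its base, z up.
- bowl: Bystander: terracotta bowl, 90 mm across, 45 mm high; origin at the centre of its base, z up.

How it is judged:
On the way, in this order (a step that is already met when the one before it is completed fails the run):
1. the read key is latched down and the standby key is up (value of joint key_read above 0.011 m and value of joint key_rest below 0.004 m), for 0.3 s.
2. the plate with one tile is clicked home in the reader (within 6 mm of the dock, let go) (x of plate_one in the frame of dock between -0.006 and 0.01 m and y of plate_one in the frame of dock between -0.006 and 0.006 m and z of plate_one in the frame of dock between -0.005 and 0.005 m and angle between the x axis of plate_one and the x axis of dock, either way round below 0.12 rad and contact force between plate_one and the fingers below 0.5 N), for 0.4 s.
3. the plate with two tiles is clicked home in the reader (within 6 mm of the dock, let go) (x of plate_two in the frame of dock between -0.006 and 0.01 m and y of plate_two in the frame of dock between -0.006 and 0.006 m and z of plate_two in the frame of dock between -0.005 and 0.005 m and angle between the x axis of plate_two and the x axis of dock, either way round below 0.12 rad and contact force between plate_two and the fingers below 0.5 N), for 0.4 s.
4. the plate with three tiles is clicked home in the reader (within 6 mm of the dock, let go) (x of plate_three in the frame of dock between -0.006 and 0.01 m and y of plate_three in the frame of dock between -0.006 and 0.006 m and z of plate_three in the frame of dock between -0.005 and 0.005 m and angle between the x axis of plate_three and the x axis of dock, either way round below 0.12 rad and contact force between plate_three and the fingers below 0.5 N), for 0.4 s.
5. all plates lie flat on the ware board, let go, with the read key still down (x of plate_one in the frame of board between -0.09 and 0.09 m and y of plate_one in the frame of board between -0.155 and 0.155 m and z of plate_one in the frame of board between 0.008 and 0.02 m and angle between each of plate_one, plate_two, plate_three's own z axis and vertical below 0.1 rad and contact force between each of plate_one, plate_two, plate_three and the fingers below 0.5 N and x of plate_two in the frame of board between -0.09 and 0.09 m and y of plate_two in the frame of board between -0.155 and 0.155 m and z of plate_two in the frame of board between 0.008 and 0.02 m and x of plate_three in the frame of board between -0.09 and 0.09 m and y of plate_three in the frame of board between -0.155 and 0.155 m and z of plate_three in the frame of board between 0.008 and 0.02 m and value of joint key_read above 0.011 m), for 0.3 s.
6. the standby key is latched down again and the read key is up (value of joint key_rest above 0.011 m and value of joint key_read below 0.004 m), for 0.3 s.
At the end, for the whole second after the job is handed in: Every plate lies flat (within 0.1 rad) at rest on the ware board itself, its centre on the board (10 mm or more from its edges), the standby key is latched down (over 11 mm) and the read key is up (under 4 mm) (all of step 6 and x of plate_one in the frame of board between -0.09 and 0.09 m and y of plate_one in the frame of board between -0.155 and 0.155 m and z of plate_one in the frame of board between 0.008 and 0.02 m and angle between each of plate_one, plate_two, plate_three's own z axis and vertical below 0.1 rad and contact force between each of plate_one, plate_two, plate_three and the fingers below 0.5 N and x of plate_two in the frame of board between -0.09 and 0.09 m and y of plate_two in the frame of board between -0.155 and 0.155 m and z of plate_two in the frame of board between 0.008 and 0.02 m and x of plate_three in the frame of board between -0.09 and 0.09 m and y of plate_three in the frame of board between -0.155 and 0.155 m and z of plate_three in the frame of board between 0.008 and 0.02 m and linear speed of each of plate_one, plate_two, plate_three below 0.02 m/s); the robot touches nothing.
It fails at once if a jar, the cup or the bowl is tipped over or shoved more than 60 mm (angle between any of jar_a, jar_b, jar_c, mug, bowl's own z axis and vertical above 0.6 rad or distance of any of jar_a, jar_b, jar_c, mug, bowl from where it was at the start of the episode above 0.06 m).
Of plate_one, plate_two, plate_three only 2 to 3 are there at a start; the rules pass over those that are not, and their reading is None.
At some moment in a run one of plate_one, plate_two, plate_three may be knocked a few centimetres aside while the robot is not near it.
Once in a run the grip may slacken for a moment while it holds something.
It also fails if it takes over 210 s, if anything falls off the work surface, if the arm or the gripper's body presses on something with over 40 N, if the wrist force passes 120 N, or if a joint passes its speed limit or range.

ROBOT

A 7-joint arm with a two-finger parallel gripper is mounted at the origin on the work surface. World frame = base frame: x ahead of the robot, y to its left, z up, the work surface at z = 0. Lengths are in m, angles in rad, forces in N, time in s.
With the tool pointing down it reaches from about 0.4 to 0.85 m from the base axis. Payload 4.5 kg.
Tool frame: the origin (TCP) lies at the very end of the fingers, on their centre line; the grasp point (between the pads) lies 19 mm behind it (tcp_to_grasp is the z of the grasp point in the tool frame, in m); z points along the fingers, y is the line along which they close (so a half turn about z gives the same grasp; the last joint's range is limited). The gripper opens to 88 mm and grips with 3 to 60 N. Pads are 18 mm wide; open, the fingers measure 123 mm over their backs; the gripper's body (75 mm by 187 mm) begins 45 mm behind the grasp point.
Start: joints at [-1.108, 0.689, -0.195, 1.565, 0.157, 0.902, -0.215], TCP at [0.26, 0.568, 0.239] pointing down, gripper open.
Joint ranges: [-3.01, 3.01], [-0.46, 2.08], [-1.47, 1.51], [0.13, 2.56], [-1, 4.14], [0.04, 2.09], [-2.66, 2.66]. Speed limits (rad/s): [2.57, 2.57, 3.14, 3.14, 3.14, 3.14, 3.14].

INTERFACE

Orientations are given as a unit quaternion [x, y, z, w].
In Python, from plant import * gives the robot as it stands. The module is installed in compiled form; this text tells all that it offers.
- The arm moves only by the shell command python3 -m jog 'ROWS' [OPENING] [FORCE]. ROWS is JSON, a list that holds one entry, the list of rows, each a list of 6 numbers: the shift along the tool's x, y, z in m, then the turn, a rotation vector about the tool's x, y, z in rad. In form: [[[dx, dy, dz, ax, ay, az], ...]]. A call has 1 to 12 rows; each row shifts and turns the commanded pose from where the row before left it, along the tool's axes as they then stand; what a row does not reach is not made up. A row lasts 1/8 s, in which the tool goes at most 62.5 mm and 10.7 degrees, less where a joint would pass 70% of its speed; a pose out of reach is approached as far as the arm can. A call with a gripper value outside its range is refused whole. OPENING is the finger opening in m, from 0 to 0.0881, set as the call begins (- or left out, the last holds). The fingers move at their own pace and stop on an object; FORCE is the grip in N (left out, the last holds). Time passes only in rows, so rows that do not move let the fingers close. It gives the time, the measured TCP pose, the force, the opening and the grip force at its end, in the units of the state.
- get_state(): the state, without advancing time (a new reading comes with each control period).
- snapshot(name): name is "side" or "top" or "wrist"; returns a dict with "frame" (400x640x3 uint8, red, green, blue), "mtx" (3x3 intrinsics, pixels), "xyz" and "orientation" of the camera in the world; the wrist camera has in their place "mount" (4x4, takes a point from camera to tool coordinates, whose origin is the TCP and whose axes are the flange's). Camera axes: x right, y down, z forward; pixel columns grow to the right and rows downward; lengths in m; the calibration is good to about 2 mm. A picture is of the moment at which its call begins: read the wrist's pose just before it. There is no depth.
- finish_job(): hands the job in; it is judged then, once.
The state is a dict: "clock": time; "q": joint angles; "qd": joint speeds; "joint_torque": joint torques, N m; "tool_pos": TCP position; "eef_rot": TCP orientation; "contact_force": force on the tool from outside, world axes, zero at the start; "moment": the same for the moment, N m; "opening": opening from 0.0 (shut) to 1.0 (fully open); "finger_force": force on a finger pad.
Only numpy, scipy, OpenCV 4.12 (cv2) and the standard library are available. Lean on these libraries where they do the work, as an engineer would, in place of code of your own. Each camera call takes 0.05 s, during which the arm holds its last target. There are 200 camera calls.

## Working session

There is one attempt and no reset: what is moved stays moved. The work goes in short steps, Python scripts to look and compute and a shell command to move; the robot and the scene stay as the last step left them, time stands still between calls to the robot, and variables do not carry over. Pictures are saved under pics/ and viewed, at most 14 in all, crops included, and the job is handed in when it is done.

```bash
mkdir -p pics
python3 - <<'E'
from plant import *
import cv2
s=get_state();print(s['clock'],s['tool_pos'],s['eef_rot'],s['opening'])
for n in('top','side'):
    d=snapshot(n);cv2.imwrite(f'pics/{n}0.png',d['frame'][:,:,::-1]);print(n,d['mtx'],d['xyz'],d['orientation'])
d=snapshot('wrist');print(d['mount'],d['mtx'])
E
```

```text
0.0 [0.25965093 0.56782646 0.23790822] [ 2.12729535e-01  9.77110705e-01 -8.94214432e-04 -1.27871625e-04] 0.9974120457419957
top [[446.10208431   0.         318.82386186]
 [  0.         446.10208431 193.87635164]
 [  0.           0.           1.        ]] [0.46076008 0.04442807 1.13281159] [ 0.70763349 -0.70566002  0.03157134 -0.01737888]
side [[392.59657346   0.         323.95517766]
 [  0.         392.59657346 201.27226467]
 [  0.           0.           1.        ]] [ 0.15783836 -0.61968629  0.64121362] [ 0.85732763 -0.24051131  0.1295345  -0.43630776]
[[ 1.13954497e-03 -9.60969110e-01 -2.76653341e-01  7.09788206e-02]
 [ 9.99999351e-01  1.09736738e-03  3.07272903e-04 -1.38111762e-04]
 [ 8.31058285e-06 -2.76653512e-01  9.60969736e-01 -1.46442382e-01]
 [ 0.00000000e+00  0.00000000e+00  0.00000000e+00  1.00000000e+00]] [[278.42899897   0.         319.09517071]
 [  0.         278.42899897 198.56279785]
 [  0.           0.           1.        ]]
```

View pics/top0.png

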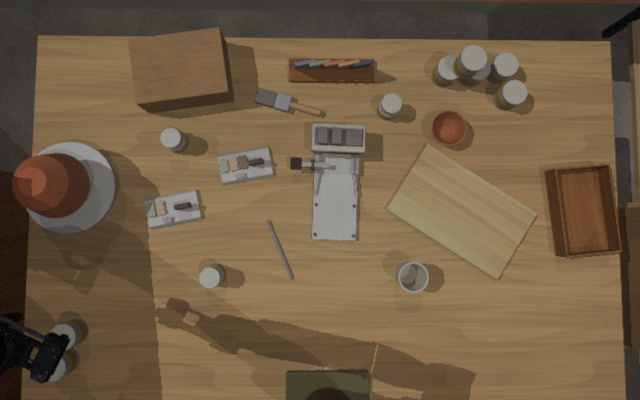

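View pics/side0.png

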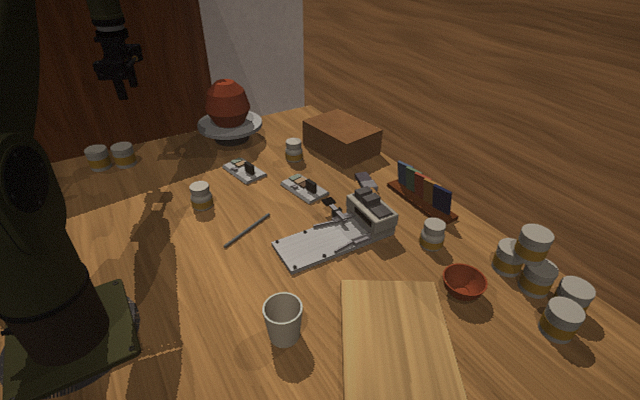

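The top view shows two plates, at about (246,166) and (174,209). The reader is at (337,185), the board at (462,210), the cup at (413,277) and the bowl at (450,127). I'll enlarge the plates and the reader.

```bash
cat > h.py <<'E'
from plant import *
import numpy as np, cv2
from scipy.spatial.transform import Rotation as R
def cam(n):
    s=get_state(); d=snapshot(n); K=np.array(d['mtx'])
    if n=='wrist':
        T=np.eye(4);T[:3,:3]=R.from_quat(s['eef_rot']).as_matrix();T[:3,3]=s['tool_pos'];T=T@np.array(d['mount'])
        return d['frame'][:,:,::-1].copy(),K,T[:3,:3],T[:3,3]
    return d['frame'][:,:,::-1].copy(),K,R.from_quat(d['orientation']).as_matrix(),np.array(d['xyz'])
def back(c,u,v,z):
    r=c[2]@np.linalg.inv(c[1])@np.array([u,v,1.]); return c[3]+r*(z-c[3][2])/r[2]
def proj(c,P):
    p=(np.atleast_2d(P)-c[3])@c[2]; p=p@c[1].T; return p[:,:2]/p[:,2:]
def pose(): 
    s=get_state(); return np.array(s['tool_pos']),R.from_quat(s['eef_rot'])
def go(x,y,z,yaw=None):
    """tool-axis shift and turn to reach target; yaw=world dir of tool y axis(rad, mod pi)"""
    p,r=pose(); M=r.as_matrix(); cur=np.arctan2(M[1,1],M[0,1])
    t=r.inv().apply(np.array([x,y,z])-p); dy=0
    if yaw is not None: dy=(yaw-cur+np.pi/2)%np.pi-np.pi/2
    print('shift(tool axes now)',np.round(t,4),'az',round(-dy,4),'tilt',np.round(M[:,2],3), 'cur yaw',round(cur,4))
E
python3 - <<'E'
from h import *
c=cam('top');f=c[0]
cv2.imwrite('pics/c1.png',cv2.resize(f[115:245,135:375],None,fx=3.3,fy=3.3,interpolation=cv2.INTER_CUBIC))
E
```

```text
(no output)
```

View pics/c1.png

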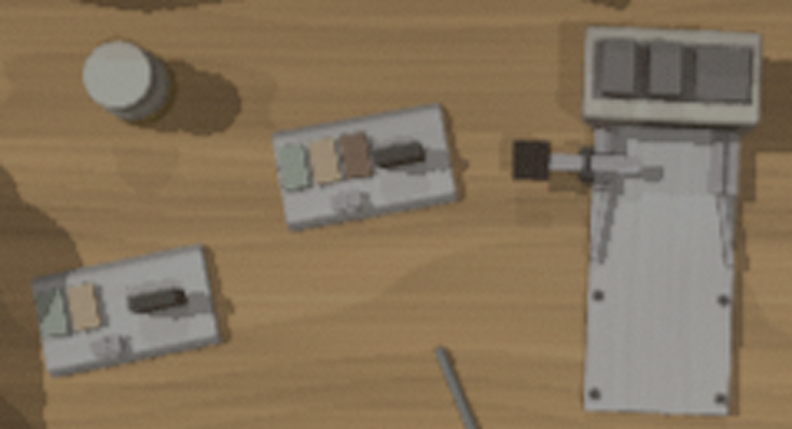

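The crop shows the three-tile plate (crop corners (275,133), (440,105), (462,198), (291,229)) and the two-tile plate ((34,281), (203,247), (226,342), (52,375)). Both have their tile ends pointing left (+y). The reader's bed runs from (584..728,412) up to the head at (670,75).

Run:
```python
from h import *
c=cam('top')
cr=lambda u,v:(135+(u+.5)/3.3-.5,115+(v+.5)/3.3-.5)
for n,q in dict(three=[(275,133),(440,105),(460,199),(291,229)],two=[(34,281),(203,247),(226,342),(52,375)]).items():
    P=np.array([back(c,*cr(*a),.003)[:2] for a in q]); d=P[0]-P[1]+P[3]-P[2]
    print(n,P.mean(0).round(4),'len',np.linalg.norm(P[0]-P[1]),np.linalg.norm(P[3]-P[2]),'wid',np.linalg.norm(P[0]-P[3]),'yaw',np.arctan2(d[1],d[0]).round(4))
a,b=[back(c,*cr(*q),.012)[:2] for q in[(584,410),(728,414)]]
l=back(c,*cr(592,140),.012)[:2];r=back(c,*cr(739,140),.012)[:2]
d=(l-a)/np.linalg.norm(l-a)+(r-b)/np.linalg.norm(r-b);yaw=np.arctan2(d[1],d[0]);print('bed w',np.linalg.norm(a-b),'yaw',yaw,np.arctan2(*( (a-b)*[-1,1])),np.linalg.norm(l-r))
d/=np.linalg.norm(d);dock=(a+b)/2+.185*d;print('dock',dock,d)
nrm=np.array([-d[1],d[0]])
h=[back(c,*cr(*q),.072)[:2] for q in[(586,29),(760,34),(757,100),(585,93)]];hm=np.mean(h,0);print('head',hm,'in dock',(hm-dock)@d,(hm-dock)@nrm,[np.linalg.norm(h[i]-h[i-1]) for i in range(4)])
p=back(c,*cr(531,160),.043)[:2];print('pad',p,(p-dock)@d,(p-dock)@nrm)
B=np.array([back(c,*q,.014)[:2] for q in[(429,145),(536,215),(500,277),(387,208)]]);print('board',B.mean(0),B.round(3).tolist())
for n,q,z in[('mug',(413,270),.08),('bowl',(450,127),.045),('jarL',(173,139),.065),('jarB',(210,277),.065),('jarT',(390,104),.065)]:print(n,back(c,*q,z).round(3))
```

```text
three [0.6119 0.2078] len 0.12864689805486285 0.13138293114191074 wid 0.07544030221291156 yaw 1.7495
two [0.4999 0.387 ] len 0.13038937526600833 0.1334410729110406 wid 0.07314811471367369 yaw 1.7685
bed w 0.10934880675597806 yaw -0.03524432096320776 -0.02618320866786504 0.11305914466729909
dock [ 0.60907832 -0.02139904] [ 0.99937898 -0.03523702]
head [ 0.67902697 -0.02345955] in dock 0.06997780921810688 0.000405551656277863 [np.float64(0.04722997061487439), np.float64(0.12736924668750876), np.float64(0.048863718846303375), np.float64(0.12555502400187551)]
pad [0.61193652 0.07997945] -0.0007158605111714185 0.10141625010049496
board [ 0.49641601 -0.34194508] [[0.664, -0.258], [0.487, -0.528], [0.331, -0.432], [0.503, -0.15]]
mug [ 0.355 -0.198  0.08 ]
bowl [ 0.704 -0.303  0.045]
jarL [0.666 0.374 0.065]
jarB [0.337 0.279 0.065]
jarT [ 0.755 -0.15   0.065]
```

```bash
python3 -m jog '[[[-0.045,-0.032,-0.001,0,0,0],[-0.045,-0.032,-0.001,0,0,0],[-0.045,-0.032,-0.001,0,0,0],[-0.045,-0.032,-0.001,0,0,0],[-0.045,-0.032,-0.001,0,0,0],[-0.045,-0.032,-0.001,0,0,0],[-0.045,-0.032,-0.001,0,0,0],[-0.045,-0.032,-0.001,0,0,0],[-0.045,-0.032,-0.001,0,0,0],[-0.045,-0.032,-0.001,0,0,0],[-0.045,-0.032,-0.001,0,0,0],[-0.045,-0.032,-0.001,0,0,0]]]' 0
python3 -m jog '[[[0,0,0,0,0,0.167],[0,0,0,0,0,0.167],[0,0,0,0,0,0.167],[0,0,0,0,0,0.167],[0,0,0,0,0,0.167],[0,0,0,0,0,0.167],[0,0,0,0,0,0.167],[0,0,0,0,0,0]]]'
python3 - <<'E'
from h import *
c=cam('wrist');cv2.imwrite('pics/w1.png',c[0]);print(get_state()['q'],pose()[0],c[2],c[3])
E
```

```text
clock: 1.75
tool_pos: [0.5921, -0.0069, 0.2508]
eef_rot: [0.213, 0.977, 0.0, 0.0]
contact_force: [0.4, 0.3, -0.8]
opening: 0.005
finger_force: 0.0
clock: 2.75
tool_pos: [0.5912, -0.0051, 0.2506]
eef_rot: [0.716, 0.698, -0.0, 0.0]
contact_force: [-0.4, -0.1, 0.8]
opening: 0.007
finger_force: 0.0
[-0.11474086  0.62763014  0.0781282   1.66603739 -0.06078213  0.85052266
 -0.03492564] [ 0.59123341 -0.00515169  0.25061917] [[ 9.99716466e-01 -2.31157630e-02 -5.71385381e-03]
 [-2.37945972e-02 -9.60783962e-01 -2.76275217e-01]
 [ 8.96533339e-04  2.76332842e-01 -9.61061578e-01]] [0.59288857 0.06571871 0.39703297]
```

View pics/w1.png

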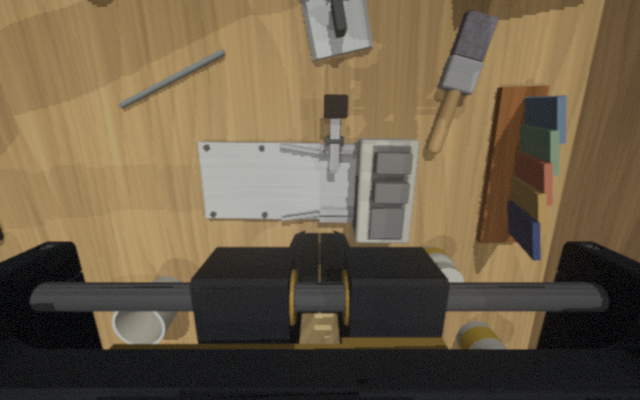

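The wrist view shows the bed's near corners at (199,142) and (206,219), and the head from (362,140) to (411,242). The keys are at (393,163), (392,192) and (387,222), and the catch pad is at (336,106).

Run:
```python
from h import *
c=cam('wrist');cv2.imwrite('pics/w1b.png',cv2.resize(c[0][90:250,190:430],None,fx=3.3,fy=3.3,interpolation=cv2.INTER_CUBIC))
B=lambda u,v,z:back(c,u,v,z)[:2]
a,b=B(199,142,.012),B(206,219,.012)
print('near',a,b,np.linalg.norm(a-b)); m=(a+b)/2
h=np.array([B(*q,.072) for q in[(362,140),(418,140),(411,242),(357,242)]]);print('head',h.mean(0),[np.linalg.norm(h[i]-h[i-1]) for i in range(4)],h)
d=h.mean(0)-m;print('axis yaw',np.arctan2(d[1],d[0]),'len (exp .2475)',np.linalg.norm(d)); e=h[0]+h[1]-h[2]-h[3];print('head yaw',np.arctan2(-e[0],e[1]))
print('keys',B(393,163,.09),B(392,192,.09),B(387,222,.076),'pad',B(336,106,.043))
```

```text
near [0.42925796 0.0386981 ] [ 0.42379946 -0.07243103] 0.11126310084057425
head [ 0.67298326 -0.0234304 ] [np.float64(0.12728735721881979), np.float64(0.06417302002572674), np.float64(0.12735808353147882), np.float64(0.06870084474052957)] [[ 0.64167369  0.04093876]
 [ 0.70583044  0.03949375]
 [ 0.70655591 -0.08786226]
 [ 0.63787302 -0.08629184]]
axis yaw -0.026627155180278226 len (exp .2475) 0.24654194861792245
head yaw -0.012078590511799547
keys [0.67378246 0.01653401] [ 0.67432949 -0.01666549] [ 0.67379991 -0.05845852] pad [0.61382866 0.07975986]
```

View pics/w1b.png

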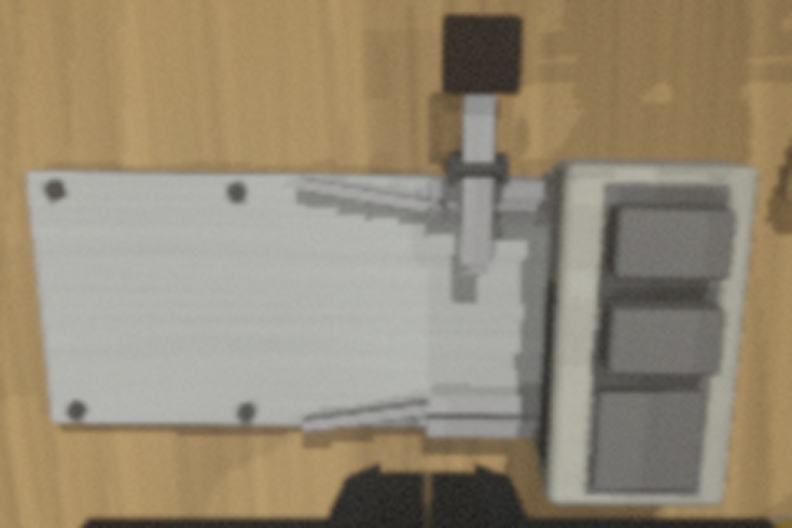

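```bash
python3 -c "
from h import *
go(.674,-.0175,.1)"
python3 -m jog '[[[-0.005,0.042,0.02,0,0,0],[-0.005,0.041,0.02,0,0,0],[0,0,0.035,0,0,0],[0,0,0.035,0,0,0],[0,0,0.03,0,0,0],[0,0,0,0,0,0],[0,0,0,0,0,0]]]'
python3 -c "
from h import *
go(.674,-.0175,.1)"
```

```text
shift(tool axes now) [-0.0104  0.0831  0.1506] az 0 tilt [-0.  0. -1.] cur yaw -0.0237
clock: 3.72
tool_pos: [0.6749, -0.0177, 0.1119]
eef_rot: [0.716, 0.698, 0.001, 0.001]
contact_force: [-0.3, -0.4, 0.9]
opening: 0.004
finger_force: 0.0
shift(tool axes now) [ 0.0002 -0.0009  0.0119] az 0 tilt [ 0.002  0.    -1.   ] cur yaw -0.0263
```

```bash
python3 -m jog '[[[0,0,0.015,0,0,0],[0,0,0.006,0,0,0],[0,0,0.006,0,0,0],[0,0,0.006,0,0,0],[0,0,0.005,0,0,0],[0,0,0,0,0,0],[0,0,0,0,0,0]]]'
```

```text
clock: 4.6
tool_pos: [0.6741, -0.0175, 0.0745]
eef_rot: [0.717, 0.698, 0.0, 0.0]
contact_force: [-3.4, 0.5, 11.3]
opening: 0.004
finger_force: 5.7
```

```bash
python3 -m jog '[[[0,0,0.001,0,0,0],[0,0,0,0,0,0],[0,0,0,0,0,0]]]'; python3 -m jog '[[[0,0,-0.005,0,0,0],[0,0,-0.01,0,0,0],[0,0,-0.04,0,0,0],[0,0,-0.04,0,0,0],[0,-0.04,-0.04,0,0,0],[0,-0.04,-0.04,0,0,0],[0,0,0,0,0,0],[0,0,0,0,0,0]]]' 0.06
python3 - <<'E'
from h import *
c=cam('wrist');a=c[0][90:250,250:490]
t=cam('top');b=t[0][110:250,135:375];cv2.imwrite('pics/k1.png',cv2.resize(np.vstack([a,b]),None,fx=2,fy=2,interpolation=cv2.INTER_CUBIC));print(pose()[0])
E
```

```text
clock: 4.97
tool_pos: [0.6741, -0.0175, 0.0744]
eef_rot: [0.717, 0.698, 0.0, 0.0]
contact_force: [-5.5, -0.6, 17.3]
opening: -0.0
finger_force: 8.5
clock: 5.98
tool_pos: [0.5944, -0.0152, 0.2463]
eef_rot: [0.716, 0.698, 0.0, -0.0]
contact_force: [0.6, -0.0, -0.3]
opening: 0.683
finger_force: 0.0
[ 0.59435362 -0.0152246   0.24529464]
```

View pics/k1.png

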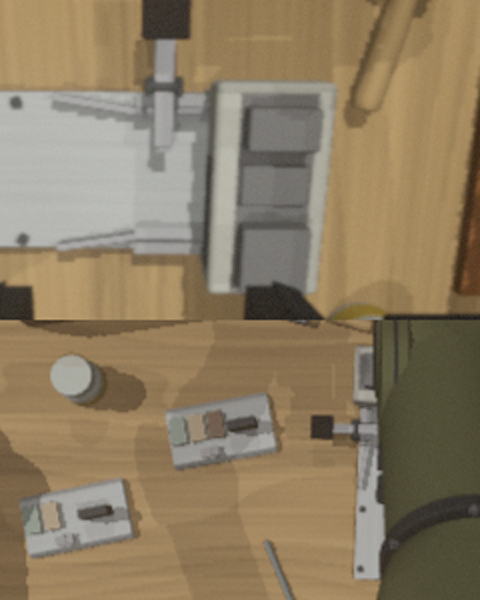

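The read key is down and the standby key is up. The two-tile plate is next.

```bash
python3 -m jog '[[[0.045,-0.012,0,0,0,0],[0.045,-0.012,0,0,0,0],[0.045,-0.012,0,0,0,0],[0.045,-0.012,0,0,0,0],[0.045,-0.012,0,0,0,0],[0.045,-0.012,0,0,0,0],[0.045,-0.012,0,0,0,0],[0.045,-0.012,0,0,0,0],[0,0,0,0,0,-0.111],[0,0,0,0,0,-0.111],[0,0,0,0,0,0],[0,0,0,0,0,0]]]' 0.06
python3 - <<'E'
from h import *
c=cam('wrist');cv2.imwrite('pics/p2.png',c[0]);go(.5058,.3576,.25,.198)
E
```

```text
clock: 7.58
tool_pos: [0.5079, 0.347, 0.2458]
eef_rot: [0.636, 0.772, -0.001, -0.0]
contact_force: [-0.0, -0.1, -0.3]
opening: 0.676
finger_force: 0.0
shift(tool axes now) [ 0.0108 -0.     -0.0039] az -0.0048 tilt [-0.001 -0.001 -1.   ] cur yaw 0.1932
```

View pics/p2.png

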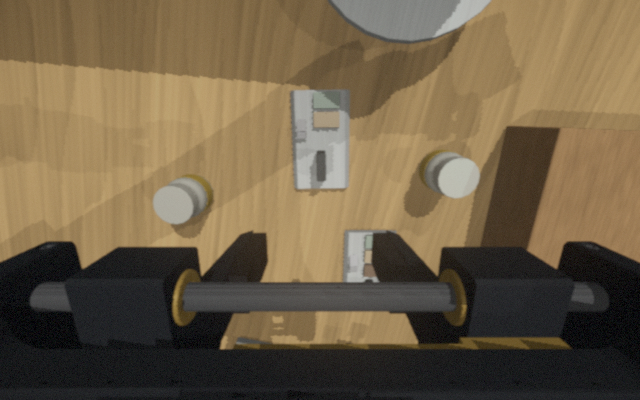

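The two-tile plate spans (294..349, 90..188), with its rib at (321,166).

Run:
```python
from h import *
c=cam('wrist')
P=np.array([back(c,*q,.003)[:2] for q in[(293,90),(349,90),(348,189),(295,189)]])
d=P[0]-P[3]+P[1]-P[2];y=np.arctan2(d[1],d[0]);print(P.mean(0),[np.linalg.norm(P[i]-P[i-1]) for i in range(4)],y)
u=np.array([np.cos(y),np.sin(y)]);print('grip from centre',P.mean(0)-.03*u,'rib',back(c,321,165,.042)[:2])
g=np.array([.5058,.3576,.042]);R0=back(c,321,165,.042);go(R0[0],R0[1],.017,y+np.pi/2)
```

```text
[0.50324348 0.3866961 ] [np.float64(0.13350442007393867), np.float64(0.07329028149845551), np.float64(0.13353315951000955), np.float64(0.07639286714589198)] 1.772467521894623
grip from centre [0.50925269 0.3573041 ] rib [0.50763228 0.36140909]
shift(tool axes now) [0.0143 0.0026 0.2293] az -0.0081 tilt [-0. -0. -1.] cur yaw 0.1936
```

```bash
python3 -m jog '[[[0.006,0.001,0.04,0,0,-0.006],[0.006,0,0.04,0,0,0],[0,0,0.04,0,0,0],[0,0,0.04,0,0,0],[0,0,0.03,0,0,0],[0,0,0.02,0,0,0],[0,0,0.012,0,0,0],[0,0,0.006,0,0,0],[0,0,0,0,0,0],[0,0,0,0,0,0]]]' 0.06
python3 -m jog '[[[0,0,0,0,0,0],[0,0,0,0,0,0],[0,0,0,0,0,0],[0,0,0,0,0,0],[0,0,0,0,0,0]]]' 0 40
python3 -m jog '[[[0,0,-0.01,0,0,0],[0,0,-0.02,0,0,0],[0,0,-0.03,0,0,0],[0,0,-0.03,0,0,0],[0,0,-0.03,0,0,0],[0,0,-0.03,0,0,0],[0,0,0,0,0,0],[0,0,0,0,0,0]]]'
python3 - <<'E'
from h import *
c=cam('side');cv2.imwrite('pics/s2.png',c[0][60:300,140:460]);print(get_state()['joint_torque'])
E
```

```text
clock: 8.93
tool_pos: [0.507, 0.3594, 0.0196]
eef_rot: [0.633, 0.774, 0.001, 0.0]
contact_force: [0.6, 0.4, -0.2]
opening: 0.684
finger_force: 0.0
clock: 9.55
tool_pos: [0.5066, 0.3591, 0.0188]
eef_rot: [0.633, 0.774, 0.0, 0.0]
contact_force: [1.2, 1.0, -0.2]
opening: 0.138
finger_force: 0.7
clock: 10.55
tool_pos: [0.5057, 0.3586, 0.1683]
eef_rot: [0.633, 0.775, -0.001, -0.0]
contact_force: [0.2, -0.7, -3.3]
opening: 0.134
finger_force: 40.0
[ 3.35807120e-02 -5.66266966e+01  2.06986986e+00 -1.40424827e+01
 -7.25033716e-02 -6.72018598e-02 -1.10005025e-03]
```

View pics/s2.png

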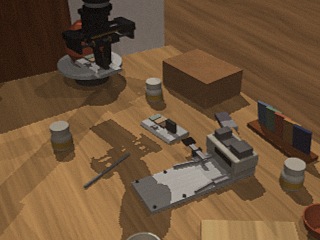

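```bash
python3 -m jog '[[[-0.04,-0.013,0,0,0,0],[-0.04,-0.013,0,0,0,0],[-0.04,-0.013,0,0,0,0],[-0.04,-0.013,0,0,0,0],[-0.04,-0.013,0,0,0,0],[-0.04,-0.013,0,0,0,0],[-0.04,-0.013,0,0,0,0],[-0.04,-0.013,0,0,0,0],[-0.04,-0.013,0,0,0,0],[0,0,0,0,0,0]]]'
python3 -m jog '[[[0,0,0,0,0,0.15],[0,0,0,0,0,0.15],[0,0,0,0,0,0.15],[0,0,0,0,0,0.15],[0,0,0,0,0,0.15],[0,0,0,0,0,0.15],[0,0,0,0,0,0.15],[0,0,0,0,0,0.15],[0,0,0,0,0,0.15],[0,0,0,0,0,0.15],[0,0,0,0,0,0.15],[0,0,0,0,0,0.15]]]'
python3 -m jog '[[[0,0,0,0,0,0],[0,0,0,0,0,0]]]'
python3 - <<'E'
from h import *
go(.4647,-.0173,.05,-1.603);print(get_state()['q'])
c=cam('wrist');cv2.imwrite('pics/a2.png',c[0])
E
```

```text
clock: 11.85
tool_pos: [0.462, -0.0213, 0.1678]
eef_rot: [0.635, 0.772, -0.002, -0.001]
contact_force: [0.1, 0.8, -3.1]
opening: 0.133
finger_force: 40.0
clock: 13.35
tool_pos: [0.4634, -0.0158, 0.1679]
eef_rot: [1.0, -0.016, -0.001, -0.0]
contact_force: [0.1, 0.4, -3.0]
opening: 0.132
finger_force: 40.0
clock: 13.6
tool_pos: [0.4635, -0.0164, 0.1683]
eef_rot: [1.0, -0.012, -0.0, -0.0]
contact_force: [0.5, -0.2, -3.5]
opening: 0.137
finger_force: 40.0
shift(tool axes now) [0.0013 0.0009 0.1183] az 0.0075 tilt [-0.001  0.    -1.   ] cur yaw -1.5955
[-0.33247618  0.65492992  0.43613013  2.12878892 -0.59412814  0.47802106
 -1.03340468]
```

View pics/a2.png

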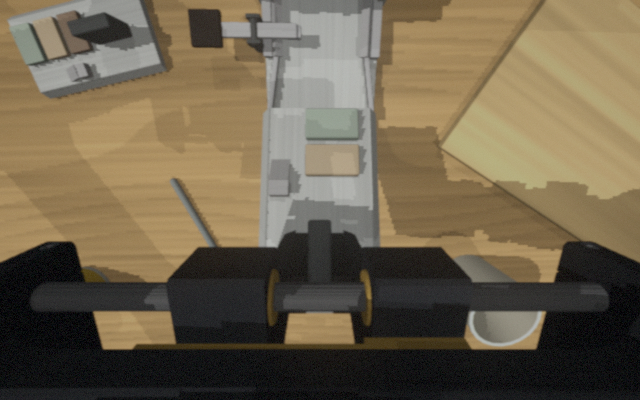

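The plate sits square in the grip, with its tile-end corners at about (266,108) and (376,109). The rails lie beyond it, centred near column 322.

```bash
python3 - <<'E'
from h import *
c=cam('wrist');p,r=pose()
for z in(.150,.159):
  a,b=[back(c,*q,z) for q in[(266,108),(376,109)]];print(z,r.inv().apply(a-p),r.inv().apply(b-p))
print(back(c,268,50,.02),back(c,378,50,.02))
E
python3 -m jog '[[[0.001,0.001,0.03,0,0,0.007],[0,0,0.03,0,0,0],[0,0,0.03,0,0,0],[0,0,0.025,0,0,0],[0,0,0.012,0,0,0],[0,0,0.006,0,0,0],[0,0,0,0,0,0],[0,0,0,0,0,0]]]'
```

```text
0.15 [ 0.07662428 -0.02996241  0.01851261] [0.07620484 0.03203448 0.01849268]
0.159 [ 0.07630145 -0.02833327  0.00951219] [0.07590491 0.03027845 0.00949335]
[0.59879101 0.028691   0.02      ] [ 0.59624262 -0.0763868   0.02      ]
clock: 14.7
tool_pos: [0.4662, -0.0182, 0.036]
eef_rot: [1.0, -0.017, 0.001, 0.0]
contact_force: [0.9, -1.0, -2.3]
opening: 0.131
finger_force: 40.0
```

The tile size in that image shows the plate had pitched tip-down in the grip, by about 25°. Lowering onto the bed should level it, so I'll finish the descent and check.

```bash
python3 -m jog '[[[0,0,0.004,0,0,0],[0,0,0.003,0,0,0],[0,0,0,0,0,0],[0,0,0,0,0,0]]]' - 20
python3 - <<'E'
from h import *
c=cam('wrist');cv2.imwrite('pics/a3.png',c[0]);print(pose()[0]);go(.4647,-.0173,.031,-1.603)
E
```

```text
clock: 15.2
tool_pos: [0.4657, -0.0181, 0.0303]
eef_rot: [1.0, -0.018, 0.002, -0.0]
contact_force: [-3.0, 0.4, 18.6]
opening: 0.136
finger_force: 20.0
[ 0.46577915 -0.01807898  0.0303406 ]
shift(tool axes now) [-0.0011 -0.0007 -0.0007] az -0.003 tilt [ 0.003  0.    -1.   ] cur yaw -1.606
```

View pics/a3.png

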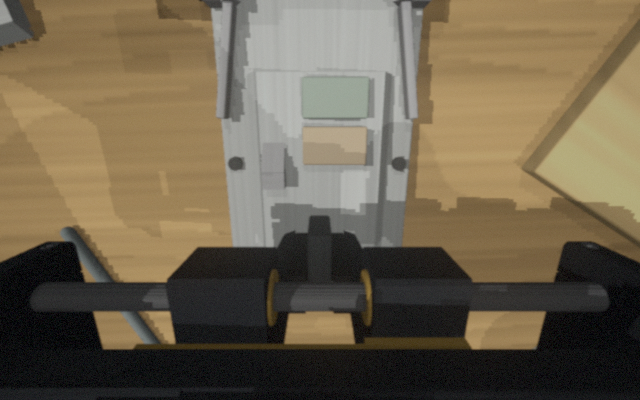

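The plate now lies flat on the apron, centred between the guide walls: plate columns 255..388, walls 229..410.

```bash
python3 -m jog '[[[0.0,-0.0005,-0.001,0,0,0],[0.008,0,0,0,0,0],[0.012,0,0,0,0,0],[0.012,0,0,0,0,0],[0.012,0,0,0,0,0],[0.012,0,0,0,0,0],[0.012,0,0,0,0,0],[0.01,0,0,0,0,0],[0.01,0,0,0,0,0],[0,0,0,0,0,0]]]' - 45
python3 - <<'E'
from h import *
c=np.array([.6106,-.022]);p,_=pose();y=-.032;d=p[:2]-c
print('dockframe',d[0]*np.cos(y)+d[1]*np.sin(y),-d[0]*np.sin(y)+d[1]*np.cos(y),p[2])
E
```

```text
clock: 16.5
tool_pos: [0.5495, -0.0203, 0.0304]
eef_rot: [1.0, -0.018, -0.003, -0.001]
contact_force: [-9.4, 0.8, 15.2]
opening: 0.132
finger_force: 45.0
dockframe -0.06113405840192372 -0.00028618604403371733 0.03036438107894135
```

```bash
python3 -m jog '[[[0.004,0,-0.001,0,0,0],[0.006,0,0,0,0,0],[0.006,0,0,0,0,0],[0.004,0,0,0,0,0],[0,0,0,0,0,0]]]' - 60
python3 -m jog '[[[0.004,0,0,0,0,0],[0.004,0,0,0,0,0],[0.003,0,0,0,0,0],[0,0,0,0,0,0]]]'
```

```text
clock: 17.12
tool_pos: [0.5636, -0.0208, 0.0303]
eef_rot: [1.0, -0.018, -0.008, -0.002]
contact_force: [-18.1, 1.3, 16.1]
opening: 0.129
finger_force: 60.0
clock: 17.62
tool_pos: [0.5703, -0.0208, 0.0303]
eef_rot: [1.0, -0.018, -0.013, -0.002]
contact_force: [-26.6, 2.1, 24.0]
opening: 0.13
finger_force: 60.0
```

```bash
python3 -m jog '[[[0,0,-0.002,0,0,0],[0,0,0,0,0,0]]]'
python3 -m jog '[[[0,0,-0.001,0,0,0],[0.004,0,0,0,0,0],[0.004,0,0,0,0,0],[0,0,0,0,0,0]]]'
```

```text
clock: 17.88
tool_pos: [0.5765, -0.021, 0.0308]
eef_rot: [1.0, -0.018, -0.007, -0.001]
contact_force: [-9.9, 0.6, -2.8]
opening: 0.134
finger_force: 60.0
clock: 18.38
tool_pos: [0.5859, -0.0213, 0.0316]
eef_rot: [1.0, -0.017, -0.006, -0.001]
contact_force: [-7.6, -0.2, -3.9]
opening: 0.134
finger_force: 60.0
```

```bash
python3 -m jog '[[[0,0,0,0,0,0],[0,0,0,0,0,0],[0,0,0,0,0,0],[0,0,0,0,0,0]]]' 0.04
python3 -m jog '[[[0,0,-0.03,0,0,0],[0,0,-0.04,0,0,0],[-0.02,0,-0.04,0,0,0],[-0.04,0,-0.03,0,0,0],[0,0,0,0,0,0],[0,0,0,0,0,0]]]'
python3 - <<'E'
from h import *
c=cam('wrist');cv2.imwrite('pics/d2.png',c[0]);print(pose()[0])
E
```

```text
clock: 18.88
tool_pos: [0.5921, -0.022, 0.0339]
eef_rot: [1.0, -0.017, 0.001, -0.0]
contact_force: [-0.6, -1.0, -0.1]
opening: 0.455
finger_force: 0.0
clock: 19.62
tool_pos: [0.5324, -0.0196, 0.1737]
eef_rot: [1.0, -0.017, 0.001, -0.0]
contact_force: [0.1, 0.6, 0.0]
opening: 0.456
finger_force: 0.0
[ 0.53247671 -0.01965477  0.17326924]
```

View pics/d2.png

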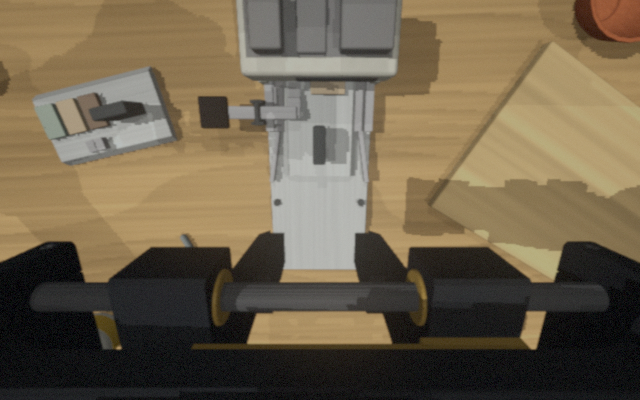

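Plate in the reader: tail edge at row 179, rib at (319, 126..164). The board's corners are at (553,42) and (431,205).

```bash
cat >> h.py <<'E'
DK=np.array([.6106,-.022]);DY=-.032
def dk(p):
    d=np.array(p[:2])-DK;c,s=np.cos(DY),np.sin(DY);return np.round([d[0]*c+d[1]*s,-d[0]*s+d[1]*c],4)
def dw(x,y): c,s=np.cos(DY),np.sin(DY);return DK+np.array([x*c-y*s,x*s+y*c])
E
python3 - <<'E'
from h import *
c=cam('wrist')
print('rib',dk(back(c,319,126,.054)),dk(back(c,319.5,164,.054)),'tail',dk(back(c,320,180,.012)),'pad',dk(back(c,214,112,.043)),'bed',dk(back(c,273,268,.012)),dk(back(c,366,268,.012)))
print('board',back(c,553,42,.014),back(c,431,205,.014))
P=np.array([back(c,*q,.003)[:2] for q in[(36,102),(153,69),(176,138),(66,163)]]);print('three',P.mean(0),[np.linalg.norm(P[i]-P[i-1]) for i in range(4)])
x,y=dw(0,.104);go(x,y,.06,np.pi/2+DY)
E
```

```text
rib [-0.0135 -0.0004] [-0.0488 -0.0009] tail [-0.0734 -0.0015] pad [-0.0008  0.0992] bed [-0.1844  0.0567] [-0.1846 -0.0583]
board [ 0.66851534 -0.25486146  0.014     ] [ 0.50404907 -0.14770484  0.014     ]
three [0.61083655 0.20914094] [np.float64(0.06775148232512125), np.float64(0.13521088156841662), np.float64(0.07194185303695967), np.float64(0.132399782266554)]
shift(tool axes now) [ 0.0779 -0.1045  0.113 ] az -0.0024 tilt [ 0. -0. -1.] cur yaw -1.6052
```

```bash
python3 -m jog '[[[0.025,-0.036,0,0,0,0],[0.025,-0.036,0,0,0,0],[0.025,-0.0345,0,0,0,0],[0,0,0.04,0,0,0],[0,0,0.04,0,0,0],[0,0,0.03,0,0,0],[0,0,0.01,0,0,0],[0,0,0,0,0,0],[0,0,0,0,0,0]]]' 0 20
python3 -c "
from h import *
print(dk(pose()[0]))"
python3 -m jog '[[[0,0,0.006,0,0,0],[0,0,0.006,0,0,0],[0,0,0.005,0,0,0],[0,0,0.003,0,0,0],[0,0,0,0,0,0],[0,0,0,0,0,0],[0,0,0,0,0,0],[0,0,0,0,0,0]]]'
```

```text
clock: 20.85
tool_pos: [0.6114, 0.0837, 0.0548]
eef_rot: [1.0, -0.018, 0.001, -0.0]
contact_force: [0.6, 0.1, -0.8]
opening: 0.009
finger_force: 0.0
[-0.0026  0.1057]
clock: 21.85
tool_pos: [0.6104, 0.0843, 0.0338]
eef_rot: [1.0, -0.017, 0.0, -0.0]
contact_force: [-0.0, 2.4, 4.7]
opening: 0.006
finger_force: 2.2
```

```bash
python3 -m jog '[[[0,0,0.002,0,0,0],[0,0,0.001,0,0,0],[0,0,0,0,0,0],[0,0,0,0,0,0],[0,0,0,0,0,0],[0,0,0,0,0,0]]]'
python3 -m jog '[[[0,0,-0.01,0,0,0],[0,0,-0.03,0,0,0],[0,0,-0.04,0,0,0],[-0.03,0.035,-0.04,0,0,0],[-0.03,0.036,-0.01,0,0,0],[-0.03,0.036,0,0,0,0],[0,0,0,0,0,0],[0,0,0,0,0,0]]]' 0.04
cat >> h.py <<'E'
def rib(c,x0,x1,z,fr=dk,inv=dw,half=.05,thr=75):
    """dark rib blobs in a dock-frame window: rectify plane z to 0.5 mm/px"""
    g=cv2.cvtColor(c[0],cv2.COLOR_BGR2GRAY)
    xs=np.arange(x0,x1,.0005);ys=np.arange(-half,half,.0005)
    X,Y=np.meshgrid(xs,ys,indexing='ij')
    w=np.array([inv(a,b) for a,b in zip(X.ravel(),Y.ravel())]);uv=proj(c,np.c_[w,np.full(len(w),z)]).reshape(*X.shape,2).astype(np.float32)
    r=cv2.remap(g,uv,None,cv2.INTER_LINEAR,borderValue=255)
    n,L,S,C=cv2.connectedComponentsWithStats((r<thr).astype(np.uint8))
    for i in range(1,n):
        if S[i,4]>400: print('blob x %.4f..%.4f y %.4f..%.4f area mm2 %d c %.4f %.4f'%(x0+S[i,1]*.0005,x0+(S[i,1]+S[i,3])*.0005,-half+S[i,0]*.0005,-half+(S[i,0]+S[i,2])*.0005,S[i,4]/4,x0+C[i,1]*.0005,-half+C[i,0]*.0005))
    return r
E
python3 - <<'E'
from h import *
c=cam('wrist');print(pose()[0]);r=rib(c,-.15,.0,.054);cv2.imwrite('pics/r.png',r);print(np.percentile(r,[1,5,20,50]))
E
```

```text
clock: 22.6
tool_pos: [0.6104, 0.0842, 0.0308]
eef_rot: [1.0, -0.017, 0.0, -0.0]
contact_force: [0.4, 4.7, 4.3]
opening: 0.002
finger_force: 2.7
clock: 23.6
tool_pos: [0.5167, -0.0205, 0.1608]
eef_rot: [1.0, -0.018, 0.0, 0.0]
contact_force: [0.4, 0.1, -0.4]
opening: 0.453
finger_force: 0.0
[ 0.51711268 -0.01970014  0.16056688]
blob x -0.1500..-0.1290 y -0.0500..-0.0370 area mm2 242 c -0.1406 -0.0441
blob x -0.1500..-0.1285 y 0.0345..0.0500 area mm2 303 c -0.1404 0.0421
[ 48.  79. 129. 169.]
```

Run:
```python
from h import *
c=cam('wrist')
for t in(85,100):print(t);rib(c,-.12,.0,.054,thr=t,half=.03)
```

```text
85
blob x -0.0650..-0.0305 y -0.0060..0.0045 area mm2 329 c -0.0481 -0.0010
100
blob x -0.0660..-0.0305 y -0.0070..0.0050 area mm2 395 c -0.0484 -0.0009
```

The rib moved from -31 to -48 mm, so the plate was clicked home and is now released. I'll grip it slightly forward of the rib's centre with full force to limit pitching.

```bash
python3 -c "
from h import *
x,y=dw(-.0415,-.0008);go(x,y,.027,np.pi/2+DY)"
```

```text
shift(tool axes now) [0.0518 0.0004 0.1335] az -0.0017 tilt [ 0. -0. -1.] cur yaw -1.6045
```

```bash
python3 -m jog '[[[0.026,0,0.02,0,0,0],[0.026,0,0.03,0,0,0],[0,0,0.035,0,0,0],[0,0,0.03,0,0,0],[0,0,0.012,0,0,0],[0,0,0.006,0,0,0],[0,0,0,0,0,0],[0,0,0,0,0,0]]]' 0.04
python3 -m jog '[[[0,0,0,0,0,0],[0,0,0,0,0,0],[0,0,0,0,0,0],[0,0,0,0,0,0]]]' 0 60
```

```text
clock: 24.7
tool_pos: [0.5692, -0.0218, 0.0286]
eef_rot: [1.0, -0.018, 0.001, 0.0]
contact_force: [0.0, -0.4, 0.0]
opening: 0.453
finger_force: 0.0
clock: 25.2
tool_pos: [0.5686, -0.0214, 0.0279]
eef_rot: [1.0, -0.017, 0.0, -0.0]
contact_force: [-0.6, 1.7, 3.1]
opening: 0.128
finger_force: 60.0
```

```bash
python3 -m jog '[[[-0.006,0,0,0,0,0],[-0.01,0,0,0,0,0],[-0.01,0,0,0,0,0],[-0.012,0,0,0,0,0],[-0.012,0,0,0,0,0],[-0.012,0,0,0,0,0],[-0.012,0,0,0,0,0],[-0.01,0,0,0,0,0],[0,0,0,0,0,0],[0,0,0,0,0,0]]]'
python3 -m jog '[[[0,0,-0.01,0,0,0],[0,0,-0.02,0,0,0],[0,0,-0.03,0,0,0],[0,0,-0.03,0,0,0],[0,0,-0.03,0,0,0],[0,0,0,0,0,0],[0,0,0,0,0,0]]]'
python3 - <<'E'
from h import *
c=cam('wrist');cv2.imwrite('pics/o2.png',c[0]);print(pose()[0])
g=cv2.cvtColor(c[0],cv2.COLOR_BGR2GRAY);hsv=cv2.cvtColor(c[0],cv2.COLOR_BGR2HSV)
# tiles: green (any hue 40-95) blob
m=((hsv[...,0]>40)&(hsv[...,0]<100)&(hsv[...,1]>20)&(hsv[...,2]>80)).astype(np.uint8)
n,L,S,C=cv2.connectedComponentsWithStats(m)
print([S[i].tolist() for i in range(1,n) if S[i,4]>300])
E
```

```text
clock: 26.45
tool_pos: [0.4823, -0.0188, 0.0279]
eef_rot: [1.0, -0.018, -0.002, -0.0]
contact_force: [-2.4, -0.9, 7.6]
opening: 0.127
finger_force: 60.0
clock: 27.32
tool_pos: [0.4836, -0.0182, 0.1469]
eef_rot: [1.0, -0.017, -0.001, -0.0]
contact_force: [0.1, -0.5, -3.2]
opening: 0.129
finger_force: 60.0
[ 0.48347332 -0.01834804  0.14660715]
[[0, 44, 27, 43, 611]]
```

```bash
python3 -m jog '[[[-0.0045,0.0425,0,0,0,0],[-0.0045,0.0425,0,0,0,0],[-0.0045,0.0425,0,0,0,0],[-0.0045,0.0425,0,0,0,0],[-0.0045,0.0425,0,0,0,0],[-0.0045,0.0425,0,0,0,0],[-0.0045,0.0425,0,0,0,0],[-0.0045,0.0425,0,0,0,0],[-0.0045,0.0425,0,0,0,0],[0,0,0,0,0,0.137],[0,0,0,0,0,0.137],[0,0,0,0,0,0.137]]]'
python3 -m jog '[[[0,0,0,0,0,0.137],[0,0,0,0,0,0],[0,0,0,0,0,0]]]'
python3 - <<'E'
from h import *
go(.4293,-.3989,.030,-2.151)
c=cam('wrist');cv2.imwrite('pics/b2.png',c[0]);print(get_state()['q'][6])
E
```

```text
clock: 28.88
tool_pos: [0.4297, -0.3988, 0.1457]
eef_rot: [0.975, -0.224, -0.001, -0.001]
contact_force: [0.9, -1.1, -2.8]
opening: 0.131
finger_force: 60.0
clock: 29.25
tool_pos: [0.4303, -0.3992, 0.1468]
eef_rot: [0.958, -0.286, -0.001, -0.001]
contact_force: [0.2, 0.5, -3.1]
opening: 0.133
finger_force: 60.0
shift(tool axes now) [-0.0008  0.0004  0.1168] az -0.0009 tilt [-0.001  0.001 -1.   ] cur yaw -2.1519
-0.8728803484413061
```

View pics/b2.png

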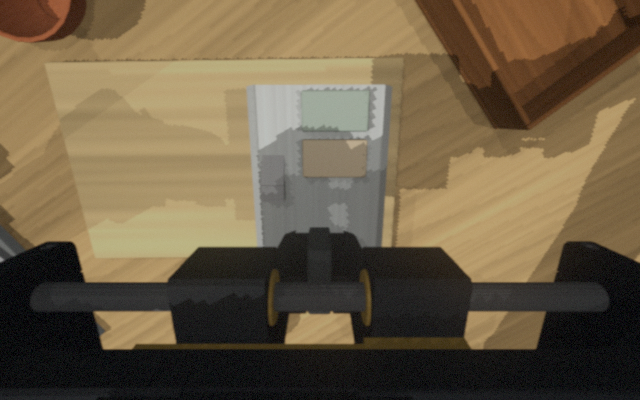

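The plate hangs level over the board, at columns 250..392 and parallel to the board's edges (45..400). I'll lower and release it.

```bash
python3 -m jog '[[[0,0,0.03,0,0,0],[0,0,0.03,0,0,0],[0,0,0.03,0,0,0],[0,0,0.014,0,0,0],[0,0,0.008,0,0,0],[0,0,0.004,0,0,0],[0,0,0,0,0,0],[0,0,0,0,0,0]]]'
python3 -m jog '[[[0,0,0,0,0,0],[0,0,0,0,0,0],[0,0,0,0,0,0],[0,0,0,0,0,0]]]' 0.04 20
python3 -m jog '[[[0,0,-0.02,0,0,0],[0,0,-0.04,0,0,0],[0,0,-0.05,0,0,0],[0,0,-0.05,0,0,0],[0,0,-0.04,0,0,0],[0,0,0,0,0,0]]]'
python3 - <<'E'
from h import *
c=cam('top');cv2.imwrite('pics/t3.png',c[0])
B=np.array([.496,-.341]);y=-.58
inv=lambda a,b:B+np.array([a*np.cos(y)-b*np.sin(y),a*np.sin(y)+b*np.cos(y)])
rib(c,-.1,.1,.056,inv=inv,half=.16,thr=70)
print(pose()[0])
g=cv2.cvtColor(c[0],cv2.COLOR_BGR2GRAY)
# plate three: bright low-saturation blob
h=cv2.cvtColor(c[0],cv2.COLOR_BGR2HSV);m=((h[...,1]<40)&(h[...,2]>90)).astype(np.uint8);m[:, 290:]=0;m[:120]=0
n,L,S,C=cv2.connectedComponentsWithStats(m)
for i in range(1,n):
    if S[i,4]>300: print(S[i],cv2.minAreaRect(np.argwhere(L==i)[:,::-1].astype(np.float32)),back(c,*C[i],.006))
E
```

```text
clock: 30.3
tool_pos: [0.431, -0.4, 0.0324]
eef_rot: [0.958, -0.287, 0.001, 0.0]
contact_force: [-0.2, -0.6, -2.1]
opening: 0.129
finger_force: 60.0
clock: 30.8
tool_pos: [0.4308, -0.3997, 0.0318]
eef_rot: [0.958, -0.287, 0.0, 0.0]
contact_force: [0.0, -0.6, -0.3]
opening: 0.454
finger_force: 0.0
clock: 31.55
tool_pos: [0.4316, -0.4014, 0.2348]
eef_rot: [0.958, -0.288, 0.003, 0.002]
contact_force: [-0.5, -0.0, 0.7]
opening: 0.454
finger_force: 0.0
blob x -0.0515..-0.0140 y -0.0880..-0.0690 area mm2 443 c -0.0338 -0.0769
blob x -0.0005..0.1000 y -0.1600..-0.0890 area mm2 6481 c 0.0505 -0.1249
[ 0.4310768  -0.39999799  0.2327635 ]
[160 128  21  23 338] ((170.3780517578125, 137.40243530273438), (20.14641571044922, 19.834068298339844), 38.65980911254883) [0.68057547 0.39915152 0.006     ]
[  27  142   88   91 2949] ((72.90384674072266, 187.9807586669922), (81.78042602539062, 91.7823486328125), 11.309932708740234) [0.548407   0.61311121 0.006     ]
[ 218  147   55   37 1198] ((244.94400024414062, 165.19200134277344), (29.69498634338379, 52.0556640625), 79.69515228271484) [0.60949302 0.20830047 0.006     ]
[199 266  22  22 358] ((209.20001220703125, 277.4000244140625), (20.57182502746582, 20.57182502746582), 63.43495178222656) [0.33063434 0.29355046 0.006     ]
[ 49 324  27  26 536] ((62.00001525878906, 336.5000305175781), (24.748737335205078, 26.16295051574707), 45.0) [0.18593918 0.65056122 0.006     ]
[ 39 355  26  26 529] ((51.5, 367.5), (25.0, 25.0), 90.0) [0.11201376 0.67153752 0.006     ]
```

```bash
python3 -m jog '[[[-0.013,-0.048,0,0,0,0],[-0.013,-0.048,0,0,0,0],[-0.013,-0.048,0,0,0,0],[-0.013,-0.048,0,0,0,0],[-0.013,-0.048,0,0,0,0],[-0.013,-0.048,0,0,0,0],[-0.013,-0.048,0,0,0,0],[-0.013,-0.048,0,0,0,0],[-0.013,-0.048,0,0,0,0],[-0.013,-0.048,0,0,0,0],[-0.013,-0.048,0,0,0,0],[-0.013,-0.048,0,0,0,0]]]'
python3 -m jog '[[[0,0,0,0,0,-0.18],[0,0,0,0,0,-0.18],[0,0,0,0,0,-0.18],[0,0,0,0,0,-0.18],[0,0,0,0,0,-0.18],[0,0,0,0,0,-0.18],[0,0,0,0,0,-0.18],[0,0,0,0,0,-0.18],[0,0,0,0,0,-0.18],[0,0,0,0,0,-0.18],[0,0,0,0,0,-0.18],[0,0,0,0,0,-0.18]]]' 0.06
python3 -m jog '[[[0,0,0,0,0,-0.17],[0,0,0,0,0,0],[0,0,0,0,0,0]]]'
python3 - <<'E'
from h import *
go(.6163,.179,.25,.179)
c=cam('wrist');cv2.imwrite('pics/p3.png',c[0])
ce=np.array([.611,.2085]);y=1.7495
inv=lambda a,b:ce+np.array([a*np.cos(y)-b*np.sin(y),a*np.sin(y)+b*np.cos(y)])
for t in(60,75,90):print(t);rib(c,-.075,.0,.042,inv=inv,half=.035,thr=t)
h=cv2.cvtColor(c[0],cv2.COLOR_BGR2HSV);m=((h[...,1]<40)&(h[...,2]>90)).astype(np.uint8);m=cv2.morphologyEx(m,cv2.MORPH_CLOSE,np.ones((9,9)));m[240:]=0
n,L,S,C=cv2.connectedComponentsWithStats(m)
for i in range(1,n):
    if S[i,4]>1500:
        b=cv2.boxPoints(cv2.minAreaRect(np.argwhere(L==i)[:,::-1].astype(np.float32)));P=np.array([back(c,*q,.005)[:2] for q in b]);print(S[i],b.round(1).tolist(),P.mean(0),[round(np.linalg.norm(P[i]-P[i-1]),4) for i in range(4)],[round(np.arctan2(*(P[i]-P[i-1])[::-1]),3) for i in range(4)])
E
```

```text
clock: 33.1
tool_pos: [0.6169, 0.1687, 0.2297]
eef_rot: [0.958, -0.288, -0.001, 0.001]
contact_force: [1.2, 0.2, 0.0]
opening: 0.45
finger_force: 0.0
clock: 34.6
tool_pos: [0.6164, 0.1671, 0.2297]
eef_rot: [0.703, 0.711, -0.001, -0.001]
contact_force: [-0.3, -0.7, -0.3]
opening: 0.681
finger_force: 0.0
clock: 34.98
tool_pos: [0.6171, 0.167, 0.2308]
eef_rot: [0.643, 0.766, -0.001, -0.001]
contact_force: [0.3, 0.1, 0.0]
opening: 0.681
finger_force: 0.0
shift(tool axes now) [ 0.012   0.0012 -0.0192] az -0.0058 tilt [-0.002 -0.    -1.   ] cur yaw 0.1732
60
75
90
blob x -0.0460..-0.0095 y -0.0060..0.0030 area mm2 161 c -0.0277 -0.0025
[  36    0   78   58 3078] [[28.200000762939453, 42.599998474121094], [40.099998474121094, -8.399999618530273], [120.5999984741211, 10.399999618530273], [108.69999694824219, 61.400001525878906]] [0.30192832 0.28890298] [np.float64(0.0946), np.float64(0.0598), np.float64(0.0907), np.float64(0.0597)] [np.float64(3.097), np.float64(1.243), np.float64(-0.034), np.float64(-1.832)]
[ 291   88   61  103 5108] [[291.0, 88.0], [351.0, 88.0], [351.0, 190.0], [291.0, 190.0]] [0.61221985 0.20861187] [np.float64(0.1314), np.float64(0.0749), np.float64(0.1314), np.float64(0.0827)] [np.float64(1.717), np.float64(0.174), np.float64(-1.365), np.float64(-2.967)]
[ 405  183   58   57 1683] [[402.70001220703125, 234.89999389648438], [436.1000061035156, 177.3000030517578], [462.5, 192.60000610351562], [429.1000061035156, 250.1999969482422]] [0.78491623 0.1358043 ] [np.float64(0.0475), np.float64(0.0931), np.float64(0.0445), np.float64(0.0949)] [np.float64(2.778), np.float64(1.319), np.float64(-0.331), np.float64(-1.793)]
```

```bash
python3 -c "
from h import *
go(.6162,.1873,.0155,.176)"
python3 -m jog '[[[0.01,0.001,0.03,0,0,0],[0.01,0,0.03,0,0,0],[0,0,0.04,0,0,0],[0,0,0.04,0,0,0],[0,0,0.035,0,0,0],[0,0,0.02,0,0,0],[0,0,0.012,0,0,0],[0,0,0.006,0,0,0],[0,0,0,0,0,0],[0,0,0,0,0,0]]]' 0.06
python3 -c "
from h import *
go(.6162,.1873,.0155,.176)"
```

```text
shift(tool axes now) [0.0201 0.0027 0.2155] az -0.0022 tilt [-0.001 -0.    -1.   ] cur yaw 0.1738
clock: 36.28
tool_pos: [0.6158, 0.1871, 0.0197]
eef_rot: [0.642, 0.766, 0.001, 0.0]
contact_force: [-0.5, -0.6, 0.3]
opening: 0.681
finger_force: 0.0
shift(tool axes now) [0.0001 0.0004 0.0042] az -0.0001 tilt [ 0.002  0.001 -1.   ] cur yaw 0.1759
```

```bash
python3 -m jog '[[[0,0,0.003,0,0,0],[0,0,0,0,0,0]]]'
python3 -m jog '[[[0,0,0,0,0,0],[0,0,0,0,0,0],[0,0,0,0,0,0],[0,0,0,0,0,0],[0,0,0,0,0,0],[0,0,-0.01,0,0,0],[0,0,-0.02,0,0,0],[0,0,-0.03,0,0,0],[0,0,-0.03,0,0,0],[0,0,-0.03,0,0,0],[0,0,-0.02,0,0,0],[0,0,0,0,0,0]]]' 0 60
python3 -m jog '[[[-0.025,-0.0255,0,0,0,0],[-0.025,-0.0255,0,0,0,0],[-0.025,-0.0255,0,0,0,0],[-0.025,-0.0255,0,0,0,0],[-0.025,-0.0255,0,0,0,0],[-0.025,-0.0255,0,0,0,0],[-0.025,-0.0255,0,0,0,0],[0,0,0,0,0,0]]]'
python3 -m jog '[[[0,0,0,0,0,0.148],[0,0,0,0,0,0.148],[0,0,0,0,0,0.148],[0,0,0,0,0,0.148],[0,0,0,0,0,0.148],[0,0,0,0,0,0.148],[0,0,0,0,0,0.148],[0,0,0,0,0,0.148],[0,0,0,0,0,0.148],[0,0,0,0,0,0.148],[0,0,0,0,0,0.148],[0,0,0,0,0,0.148]]]'
python3 -m jog '[[[0,0,0,0,0,0],[0,0,0,0,0,0]]]'
python3 - <<'E'
from h import *
go(.4707,-.0175,.028,-1.603)
c=cam('wrist');cv2.imwrite('pics/a5.png',c[0])
h=cv2.cvtColor(c[0],cv2.COLOR_BGR2HSV)
for r in(110,125,150,170,190,210):print(r,''.join('%d,'%v for v in c[0][r,250:400:6,2]))
E
```

```text
clock: 36.52
tool_pos: [0.6151, 0.187, 0.0158]
eef_rot: [0.642, 0.767, 0.0, -0.0]
contact_force: [0.3, -0.2, -0.7]
opening: 0.68
finger_force: 0.0
clock: 38.02
tool_pos: [0.6165, 0.1872, 0.1586]
eef_rot: [0.642, 0.766, 0.002, 0.001]
contact_force: [0.1, -0.4, -2.9]
opening: 0.13
finger_force: 60.0
clock: 39.02
tool_pos: [0.4673, -0.0195, 0.1555]
eef_rot: [0.644, 0.765, -0.002, -0.001]
contact_force: [-0.3, 0.2, -2.3]
opening: 0.131
finger_force: 60.0
clock: 40.52
tool_pos: [0.4705, -0.0155, 0.1554]
eef_rot: [1.0, -0.016, 0.0, -0.0]
contact_force: [0.1, -0.2, -2.4]
opening: 0.126
finger_force: 60.0
clock: 40.78
tool_pos: [0.4702, -0.016, 0.1556]
eef_rot: [1.0, -0.013, -0.0, -0.0]
contact_force: [-0.2, -0.0, -1.7]
opening: 0.131
finger_force: 60.0
shift(tool axes now) [0.0005 0.0015 0.1276] az 0.0065 tilt [-0.  0. -1.] cur yaw -1.5965
110 156,146,167,168,180,181,180,178,175,159,158,157,157,157,157,156,157,157,157,158,135,178,181,113,176,
125 157,141,167,168,163,165,180,179,181,155,157,158,156,157,156,158,155,158,158,157,138,179,174,103,133,
150 162,155,168,170,166,165,163,163,165,166,165,165,163,163,165,164,175,182,183,184,114,160,116,109,128,
170 158,159,152,152,152,152,108,160,166,162,163,164,163,162,162,162,162,162,160,155,114,158,97,117,122,
190 182,156,145,149,148,147,99,117,164,120,117,115,115,115,116,113,123,132,131,125,139,163,96,133,131,
210 168,156,150,115,105,106,99,113,116,83,113,114,112,114,112,112,112,105,98,115,124,106,95,126,126,
```

```bash
python3 -m jog '[[[0.0005,0.0015,0.03,0,0,0.0065],[0,0,0.03,0,0,0],[0,0,0.03,0,0,0],[0,0,0.02,0,0,0],[0,0,0.01,0,0,0],[0,0,0.006,0,0,0],[0,0,0,0,0,0],[0,0,0,0,0,0]]]'
python3 - <<'E'
from h import *
print(dk(pose()[0]));go(.4707,-.0175,.028,-1.603)
c=cam('wrist');cv2.imwrite('pics/a6.png',c[0])
E
```

```text
clock: 41.82
tool_pos: [0.4709, -0.0181, 0.0302]
eef_rot: [1.0, -0.018, 0.001, 0.0]
contact_force: [0.2, 0.6, -1.9]
opening: 0.13
finger_force: 60.0
[-0.1398 -0.0006]
shift(tool axes now) [-0.0002 -0.0006  0.0022] az -0.0031 tilt [ 0.001 -0.    -1.   ] cur yaw -1.6061
```

View pics/a6.png

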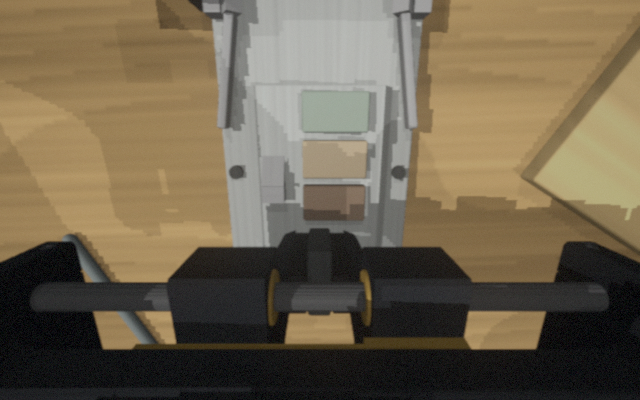

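All three tiles are visible and the plate is square on the apron, centred between the guides (tip at row 84, columns 256..385). I'll slide it in.

```bash
python3 -m jog '[[[0.002,-0.0005,0.001,0,0,0],[0.008,0,0,0,0,0],[0.012,0,0,0,0,0],[0.012,0,0,0,0,0],[0.012,0,0,0,0,0],[0.012,0,0,0,0,0],[0.012,0,0,0,0,0],[0.01,0,0,0,0,0],[0.008,0,0,0,0,0],[0,0,0,0,0,0]]]'
python3 -c "
from h import *
print(dk(pose()[0]))"
```

```text
clock: 43.12
tool_pos: [0.5583, -0.0206, 0.0283]
eef_rot: [1.0, -0.018, -0.0, -0.0]
contact_force: [-0.4, 0.2, -4.4]
opening: 0.128
finger_force: 60.0
[-0.0524 -0.0003]
```

```bash
python3 -m jog '[[[0.008,0,0,0,0,0],[0.008,0,-0.0005,0,0,0],[0.006,0,-0.0005,0,0,0],[0.004,0,-0.0005,0,0,0],[0,0,0,0,0,0]]]'
python3 -m jog '[[[0.004,0,-0.0005,0,0,0],[0.004,0,-0.0005,0,0,0],[0.003,0,0,0,0,0],[0,0,0,0,0,0]]]'
python3 -c "
from h import *
print(dk(pose()[0]))"
```

```text
clock: 43.75
tool_pos: [0.5796, -0.0214, 0.0289]
eef_rot: [1.0, -0.018, -0.005, -0.001]
contact_force: [-7.5, 0.7, -3.8]
opening: 0.124
finger_force: 60.0
clock: 44.25
tool_pos: [0.5904, -0.0216, 0.0298]
eef_rot: [1.0, -0.018, -0.005, -0.001]
contact_force: [-7.7, 0.0, -4.4]
opening: 0.133
finger_force: 60.0
[-0.0202 -0.0003]
```

```bash
python3 -m jog '[[[0.003,0,0,0,0,0],[0.002,0,0,0,0,0],[0,0,0,0,0,0],[0,0,0,0,0,0]]]'
python3 -m jog '[[[0,0,0,0,0,0],[0,0,0,0,0,0],[0,0,0,0,0,0],[0,0,0,0,0,0]]]' 0.04
python3 -m jog '[[[0,0,-0.03,0,0,0],[0,0,-0.04,0,0,0],[-0.03,0,-0.04,0,0,0],[-0.04,0,-0.03,0,0,0],[0,0,0,0,0,0],[0,0,0,0,0,0]]]'
python3 - <<'E'
from h import *
c=cam('wrist');print(pose()[0])
for t in(85,100):rib(c,-.12,.0,.054,thr=t,half=.03)
x,y=dw(-.003,.106);go(x,y,.055,np.pi/2+DY)
E
```

```text
clock: 44.75
tool_pos: [0.5936, -0.0217, 0.0296]
eef_rot: [1.0, -0.018, -0.007, -0.001]
contact_force: [-10.7, 0.4, -1.7]
opening: 0.13
finger_force: 60.0
clock: 45.25
tool_pos: [0.601, -0.0314, 0.033]
eef_rot: [1.0, -0.021, 0.002, 0.006]
contact_force: [-3.7, -13.0, 3.4]
opening: 0.452
finger_force: 5.8
clock: 46.0
tool_pos: [0.5323, -0.0195, 0.1717]
eef_rot: [1.0, -0.018, 0.002, -0.0]
contact_force: [0.1, 0.7, -0.3]
opening: 0.455
finger_force: 0.0
[ 0.53210057 -0.01955022  0.17110328]
blob x -0.0485..-0.0140 y -0.0035..0.0075 area mm2 335 c -0.0311 0.0017
blob x -0.0485..-0.0135 y -0.0045..0.0080 area mm2 394 c -0.0311 0.0017
shift(tool axes now) [ 0.075  -0.1063  0.1163] az -0.0029 tilt [ 0.002  0.    -1.   ] cur yaw -1.6057
```

Home at -1 mm. Now I'll press the catch.

```bash
python3 -m jog '[[[0.025,-0.036,0,0,0,0],[0.025,-0.036,0,0,0,0],[0.025,-0.0345,0,0,0,0],[0,0,0.04,0,0,0],[0,0,0.04,0,0,0],[0,0,0.03,0,0,0],[0,0,0.006,0,0,0],[0,0,0,0,0,0],[0,0,0,0,0,0]]]' 0 20
python3 -m jog '[[[0,0,0.006,0,0,0],[0,0,0.006,0,0,0],[0,0,0.006,0,0,0],[0,0,0.006,0,0,0],[0,0,0,0,0,0],[0,0,0,0,0,0],[0,0,0,0,0,0],[0,0,0,0,0,0],[0,0,0,0,0,0]]]'
python3 -m jog '[[[0,0,-0.01,0,0,0],[0,0,-0.03,0,0,0],[0,0,-0.04,0,0,0],[-0.03,0.035,-0.04,0,0,0],[-0.03,0.036,-0.01,0,0,0],[-0.03,0.036,0,0,0,0],[0,0,0,0,0,0],[0,0,0,0,0,0]]]' 0.04
python3 - <<'E'
from h import *
c=cam('wrist');print(pose()[0])
for t in(85,100):rib(c,-.12,.0,.054,thr=t,half=.03)
x,y=dw(-.0415,-.0008);go(x,y,.027,np.pi/2+DY)
E
```

```text
clock: 47.18
tool_pos: [0.6104, 0.0839, 0.0564]
eef_rot: [1.0, -0.018, 0.001, -0.0]
contact_force: [0.2, 0.8, 0.2]
opening: 0.005
finger_force: 0.0
clock: 48.3
tool_pos: [0.6093, 0.0844, 0.0313]
eef_rot: [1.0, -0.018, 0.0, -0.0]
contact_force: [-0.5, 2.9, 4.9]
opening: 0.004
finger_force: 2.5
clock: 49.3
tool_pos: [0.5158, -0.0198, 0.1613]
eef_rot: [1.0, -0.018, 0.0, 0.0]
contact_force: [0.3, 0.1, 0.7]
opening: 0.452
finger_force: 0.0
[ 0.51622684 -0.01920256  0.16111512]
blob x -0.0655..-0.0310 y -0.0065..0.0045 area mm2 336 c -0.0485 -0.0012
blob x -0.0660..-0.0305 y -0.0070..0.0050 area mm2 390 c -0.0485 -0.0012
shift(tool axes now) [0.0528 0.0004 0.1341] az -0.0026 tilt [ 0.001 -0.    -1.   ] cur yaw -1.6054
```

```bash
python3 -m jog '[[[0.026,0,0.02,0,0,0],[0.026,0,0.03,0,0,0],[0,0,0.035,0,0,0],[0,0,0.03,0,0,0],[0,0,0.012,0,0,0],[0,0,0.006,0,0,0],[0,0,0,0,0,0],[0,0,0,0,0,0]]]' 0.04
python3 -m jog '[[[0,0,0,0,0,0],[0,0,0,0,0,0],[0,0,0,0,0,0],[0,0,0,0,0,0]]]' 0 60
python3 -m jog '[[[-0.006,0,0,0,0,0],[-0.01,0,0,0,0,0],[-0.01,0,0,0,0,0],[-0.012,0,0,0,0,0],[-0.012,0,0,0,0,0],[-0.012,0,0,0,0,0],[-0.012,0,0,0,0,0],[-0.01,0,0,0,0,0],[0,0,0,0,0,0],[0,0,0,0,0,0]]]'
python3 -m jog '[[[0,0,-0.01,0,0,0],[0,0,-0.02,0,0,0],[0,0,-0.03,0,0,0],[0,0,-0.03,0,0,0],[0,0,-0.03,0,0,0],[0,0,0,0,0,0],[0,0,0,0,0,0]]]'
python3 -c "
from h import *
go(.5197,-.2609,.14,-2.151)"
```

```text
clock: 50.35
tool_pos: [0.5681, -0.0216, 0.0291]
eef_rot: [1.0, -0.018, 0.001, 0.0]
contact_force: [-0.3, 0.2, 0.1]
opening: 0.455
finger_force: 0.0
clock: 50.85
tool_pos: [0.5675, -0.0214, 0.0284]
eef_rot: [1.0, -0.018, 0.0, -0.0]
contact_force: [0.1, 0.2, 1.9]
opening: 0.128
finger_force: 60.0
clock: 52.1
tool_pos: [0.4806, -0.0186, 0.0283]
eef_rot: [1.0, -0.018, -0.002, -0.0]
contact_force: [-4.3, -1.0, 7.9]
opening: 0.132
finger_force: 60.0
clock: 52.98
tool_pos: [0.483, -0.018, 0.1477]
eef_rot: [1.0, -0.017, -0.001, -0.0]
contact_force: [-0.4, 0.2, -2.4]
opening: 0.129
finger_force: 60.0
shift(tool axes now) [0.0452 0.2414 0.0075] az 0.5453 tilt [-0.001  0.001 -1.   ] cur yaw -1.6057
```

```bash
python3 -m jog '[[[0.0075,0.04,0,0,0,0],[0.0075,0.04,0,0,0,0],[0.0075,0.04,0,0,0,0],[0.0075,0.04,0,0,0,0],[0.0075,0.04,0,0,0,0],[0.0075,0.041,0,0,0,0],[0,0,0,0,0,0.137],[0,0,0,0,0,0.137],[0,0,0,0,0,0.137],[0,0,0,0,0,0.135],[0,0,0,0,0,0],[0,0,0,0,0,0]]]'
python3 - <<'E'
from h import *
go(.5197,-.2609,.030,-2.151)
c=cam('wrist');cv2.imwrite('pics/b3.png',c[0])
B=np.array([.496,-.341]);y=-.58
inv=lambda a,b:B+np.array([a*np.cos(y)-b*np.sin(y),a*np.sin(y)+b*np.cos(y)])
rib(c,-.1,.1,.056,inv=inv,half=.16,thr=90)
E
```

```text
clock: 54.48
tool_pos: [0.5194, -0.2607, 0.1473]
eef_rot: [0.958, -0.286, -0.001, -0.0]
contact_force: [0.5, -0.5, -2.2]
opening: 0.133
finger_force: 60.0
shift(tool axes now) [0.0005 0.     0.1173] az 0.0007 tilt [-0.001  0.001 -1.   ] cur yaw -2.1503
blob x -0.1000..-0.0620 y -0.1600..-0.1475 area mm2 451 c -0.0816 -0.1542
blob x -0.1000..-0.0460 y -0.0645..0.1600 area mm2 7849 c -0.0809 0.0590
blob x -0.0445..-0.0040 y -0.0890..-0.0615 area mm2 902 c -0.0244 -0.0752
blob x -0.0395..-0.0050 y 0.0395..0.0945 area mm2 1799 c -0.0224 0.0671
blob x 0.0715..0.1000 y -0.1600..-0.1360 area mm2 273 c 0.0899 -0.1527
```

View pics/b3.png

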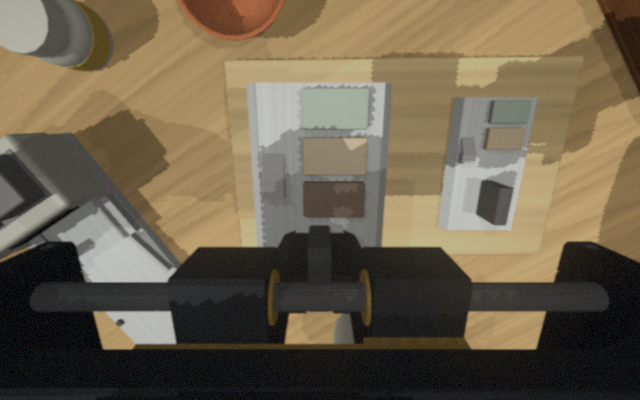

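Plate two lies flat on the board at (490,165), and plate three hangs level over the free half at columns 248..390. I'll lower and release it, then go back over the reader.

```bash
python3 -m jog '[[[0,0,0.03,0,0,0],[0,0,0.03,0,0,0],[0,0,0.03,0,0,0],[0,0,0.014,0,0,0],[0,0,0.008,0,0,0],[0,0,0.004,0,0,0],[0,0,0,0,0,0],[0,0,0,0,0,0]]]'
python3 -m jog '[[[0,0,0,0,0,0],[0,0,0,0,0,0],[0,0,0,0,0,0],[0,0,0,0,0,0]]]' 0.04 20
python3 -m jog '[[[0,0,-0.02,0,0,0],[0,0,-0.04,0,0,0],[0,0,-0.05,0,0,0],[0,0,-0.05,0,0,0],[0,0,0,0,0,0],[0,0,0,0,0,0]]]'
python3 - <<'E'
from h import *
go(.674,-.0585,.19,np.pi/2+DY)
c=cam('wrist');B=np.array([.496,-.341]);y=-.58
inv=lambda a,b:B+np.array([a*np.cos(y)-b*np.sin(y),a*np.sin(y)+b*np.cos(y)])
rib(c,-.1,.1,.056,inv=inv,half=.16,thr=80)
E
```

```text
clock: 55.52
tool_pos: [0.5202, -0.2613, 0.0328]
eef_rot: [0.958, -0.287, 0.001, 0.0]
contact_force: [0.2, -0.4, -2.7]
opening: 0.131
finger_force: 60.0
clock: 56.02
tool_pos: [0.5199, -0.2611, 0.0323]
eef_rot: [0.958, -0.287, 0.0, -0.0]
contact_force: [-1.3, -0.4, 0.5]
opening: 0.453
finger_force: 0.0
clock: 56.78
tool_pos: [0.5197, -0.2605, 0.1925]
eef_rot: [0.958, -0.287, 0.0, -0.0]
contact_force: [-0.3, 0.4, -0.9]
opening: 0.455
finger_force: 0.0
shift(tool axes now) [ 0.018  -0.2536  0.0027] az -0.5495 tilt [ 0.     0.001 -1.   ] cur yaw -2.1523
blob x -0.1000..-0.0900 y -0.1195..-0.0195 area mm2 934 c -0.0954 -0.0668
blob x -0.1000..-0.0715 y -0.0050..0.0410 area mm2 946 c -0.0883 0.0223
blob x -0.1000..-0.0715 y 0.1200..0.1600 area mm2 927 c -0.0880 0.1376
blob x -0.0440..-0.0055 y -0.0865..-0.0645 area mm2 509 c -0.0233 -0.0728
```

```bash
python3 -m jog '[[[0.003,-0.042,0,0,0,0],[0.003,-0.042,0,0,0,0],[0.003,-0.042,0,0,0,0],[0.003,-0.042,0,0,0,0],[0.003,-0.043,0,0,0,0],[0.003,-0.043,0,0,0,0],[0,0,0,0,0,-0.137],[0,0,0,0,0,-0.137],[0,0,0,0,0,-0.137],[0,0,0,0,0,-0.138],[0,0,0,0,0,0],[0,0,0,0,0,0]]]' 0
python3 -m jog '[[[0,0,0.03,0,0,0],[0,0,0.03,0,0,0],[0,0,0.02,0,0,0],[0,0,0,0,0,0],[0,0,0,0,0,0]]]'
python3 -c "
from h import *
go(.674,-.0585,.073,np.pi/2+DY)"
```

```text
clock: 58.32
tool_pos: [0.674, -0.0587, 0.1913]
eef_rot: [1.0, -0.018, -0.001, -0.0]
contact_force: [0.0, 0.0, -0.4]
opening: 0.004
finger_force: 0.0
clock: 58.95
tool_pos: [0.6752, -0.0591, 0.1132]
eef_rot: [1.0, -0.017, 0.001, 0.0]
contact_force: [0.1, 0.1, -0.5]
opening: 0.005
finger_force: 0.0
shift(tool axes now) [-0.0013 -0.0006  0.0402] az -0.0011 tilt [ 0.002 -0.001 -1.   ] cur yaw -1.6039
```

```bash
python3 -m jog '[[[0,0,0.015,0,0,0],[0,0,0.006,0,0,0],[0,0,0.006,0,0,0],[0,0,0.006,0,0,0],[0,0,0.006,0,0,0],[0,0,0.001,0,0,0],[0,0,0,0,0,0],[0,0,0,0,0,0]]]'
python3 -m jog '[[[0,0,-0.005,0,0,0],[0,0,-0.01,0,0,0],[0,0,-0.04,0,0,0],[-0.03,0,-0.04,0,0,0],[-0.04,0,-0.04,0,0,0],[-0.04,0,-0.02,0,0,0],[0,0,0,0,0,0],[0,0,0,0,0,0]]]'
python3 - <<'E'
from h import *
c=cam('wrist');t=cam('top')
cv2.imwrite('pics/end.png',np.vstack([c[0][0:200,200:520],t[0][110:310,300:620]]));print(pose()[0])
# rectified key row, heights as-if latched: brightness profile along y
r=rib(c,.04,.09,.09,half=.08,thr=1);print(r[30:70].mean(0)[::8].astype(int))
E
```

```text
clock: 59.95
tool_pos: [0.6743, -0.0585, 0.0744]
eef_rot: [1.0, -0.016, 0.0, -0.001]
contact_force: [-5.5, 1.4, 16.3]
opening: 0.005
finger_force: 8.0
clock: 60.95
tool_pos: [0.5654, -0.0548, 0.2272]
eef_rot: [1.0, -0.016, 0.001, -0.0]
contact_force: [0.7, 1.1, 0.2]
opening: 0.004
finger_force: 0.0
[ 0.56545133 -0.0548926   0.2265097 ]
[ 94  94  94  94  95 156  86 114 111 109 109 109 109 109 110 112  83  82
  69 112 118 117 118 118 112  78  67  75 109 107 106 106 107 104 148 121
 121 120 120 120]
```

Run:
```python
from h import *
c=cam('wrist')
for z in(.09,.0762):
    r=rib(c,.045,.085,z,half=.085,thr=1);p=r[20:60].mean(0);m=(p>98)&(p<130);e=np.flatnonzero(np.diff(m.astype(int)))
    print(z,[round(float(v),4) for v in -.085+e*.0005])
    for yk in(0.0056,-.036): 
        q=r[:,int((yk+.085)/.0005)-8:int((yk+.085)/.0005)+8].mean(1);print(q[::4].astype(int))
t=cam('top');B=np.array([.496,-.341]);y=-.58
inv=lambda a,b:B+np.array([a*np.cos(y)-b*np.sin(y),a*np.sin(y)+b*np.cos(y)])
h=cv2.cvtColor(t[0],cv2.COLOR_BGR2HSV);m=((h[...,1]<45)&(h[...,2]>70)).astype(np.uint8);m=cv2.morphologyEx(m,cv2.MORPH_CLOSE,np.ones((5,5)))
n,L,S,C=cv2.connectedComponentsWithStats(m)
for i in range(1,n):
    if S[i,4]>400:
        w=back(t,*C[i],.022)[:2]-B;print(S[i],'board',round(w[0]*np.cos(y)+w[1]*np.sin(y),3),round(-w[0]*np.sin(y)+w[1]*np.cos(y),3),cv2.minAreaRect(np.argwhere(L==i)[:,::-1].astype(np.float32)))
```

```text
0.09 [-0.0635, -0.062, -0.058, -0.057, -0.0545, -0.018, -0.0055, 0.0165, 0.029, 0.053, 0.0575]
[100 105 105 106 109 118 118 118 118 119 118 118 119 118 114 112 112 113
 110 134 163]
[105 105 104 106 106 106 106 105 101 107 113 113 113 113 112 113 114 105
 120 161 162]
0.0762 [-0.065, -0.0635, -0.059, -0.058, -0.0555, -0.017, -0.004, 0.019, 0.032, 0.0575, 0.062]
[ 87 104 105 105 108 115 118 118 118 118 119 117 118 119 118 116 113 113
 113 112 116]
[100 104 104 105 105 105 106 106 104 102 109 113 113 112 114 112 113 114
 110 108 153]
[    0     0   502   157 21291] board 0.035 0.784 ((250.49996948242188, 77.99998474121094), (500.99993896484375, 155.99996948242188), 0.0)
[ 436   45   91   61 2449] board 0.334 0.143 ((485.4246826171875, 70.03423309326172), (94.21812438964844, 49.15727996826172), 20.556045532226562)
[ 613   79   22  123 1814] board 0.39 -0.242 ((623.6131591796875, 140.3755645751953), (122.09973907470703, 16.98076057434082), 87.27368927001953)
[255  88  37  24 540] board -0.027 0.555 ((273.0, 99.0), (35.164302825927734, 16.483266830444336), 15.945395469665527)
[ 312  123  
[... 377 characters left out ...]
] board -0.003 0.083 ((436.2472839355469, 193.3375244140625), (30.82318115234375, 51.73247528076172), 32.735225677490234)
[ 466  201   52   59 1493] board -0.003 -0.082 ((491.32025146484375, 229.38766479492188), (31.057937622070312, 52.0458984375), 32.00538635253906)
[396 262  33  31 758] board -0.207 0.021 ((412.7500305175781, 276.7499694824219), (30.990318298339844, 30.674089431762695), 71.56504821777344)
[199 265  25  24 431] board -0.48 0.436 ((210.70001220703125, 276.4000244140625), (21.0190372467041, 24.149534225463867), 63.43495178222656)
[  39  323   41   58 1290] board -0.826 0.642 ((58.710044860839844, 351.22650146484375), (29.040151596069336, 62.04197692871094), 19.09349250793457)
```

I've used up my picture views, so I'll check the keys numerically. The initial images had the same key state (read up, standby down), so I'll compare against those with the arm out of the way.

```bash
python3 -m jog '[[[-0.01,-0.04,0,0,0,0],[-0.01,-0.04,0,0,0,0],[-0.01,-0.04,0,0,0,0],[-0.01,-0.04,0,0,0,0],[-0.01,-0.04,0,0,0,0],[-0.01,-0.04,0,0,0,0],[-0.01,-0.04,0,0,0,0],[-0.01,-0.04,0,0,0,0],[-0.01,-0.04,0,0,0,0],[-0.01,-0.04,0,0,0,0],[0,0,0,0,0,0],[0,0,0,0,0,0]]]'
python3 - <<'E'
from h import *
for n in('side','top'):
    c=cam(n);o=cv2.imread(f'pics/{n}0.png');cv2.imwrite(f'pics/{n}E.png',c[0])
    for k,y in(('third',.040),('read',.0055),('rest',-.036)):
        ps=proj(c,[np.r_[dw(.0625+a,y+b),z] for a in(-.02,.02) for b in(-.012,.012) for z in(.074,.09)]);x0,y0=ps.min(0).astype(int)-1;x1,y1=ps.max(0).astype(int)+2
        A=cv2.cvtColor(c[0][y0:y1,x0:x1],cv2.COLOR_BGR2GRAY).astype(float);O=cv2.cvtColor(o[y0:y1,x0:x1],cv2.COLOR_BGR2GRAY).astype(float)
        print(n,k,(x0,y0,x1,y1),'mean',A.mean().round(1),O.mean().round(1),'absdiff',abs(A-O).mean().round(2),'corr',np.corrcoef(A.ravel(),O.ravel())[0,1].round(4))
E
```

```text
clock: 62.65
tool_pos: [0.478, 0.3471, 0.2268]
eef_rot: [1.0, -0.017, 0.0, 0.001]
contact_force: [0.0, -1.4, 0.1]
opening: 0.008
finger_force: 0.0
side third (np.int64(352), np.int64(184), np.int64(374), np.int64(201)) mean 85.0 84.0 absdiff 2.6 corr 0.9951
side read (np.int64(360), np.int64(191), np.int64(383), np.int64(209)) mean 73.1 72.5 absdiff 2.71 corr 0.9943
side rest (np.int64(370), np.int64(199), np.int64(393), np.int64(218)) mean 87.3 86.5 absdiff 2.51 corr 0.996
top third (np.int64(315), np.int64(124), np.int64(329), np.int64(146)) mean 101.6 96.2 absdiff 5.4 corr 0.9958
top read (np.int64(330), np.int64(125), np.int64(344), np.int64(146)) mean 95.5 90.3 absdiff 5.25 corr 0.9965
top rest (np.int64(347), np.int64(126), np.int64(361), np.int64(147)) mean 105.3 99.5 absdiff 5.79 corr 0.9921
```

The key area matches the initial images (correlation above 0.99), so standby is latched and read is up. I'm handing in.

```bash
python3 -c "
from plant import *
print(finish_job())"
```

```text
the job is handed in; nothing more can be done
None
```

I handed the job in: both plates in this run (two tiles, then three) were read in order and laid side by side on the ware board, standby is latched again with the read key up, and no jar, cup or bowl was touched that I could tell; the hand-in returned no verdict.

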